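# Dry layout of guitar hardware on a body blank

### The job

Lay the hardware out on the small guitar body to check the spacing before drilling: the narrow black pickup 30 mm clear of the end of the neck stub, the bridge 30 mm clear of the tailpiece, and the dark wooden riser midway in the space between the neck stub and the tailpiece, with the wide metal pickup centred on top of the riser and lengthwise with it. Everything lies flat and the right way up, centred on the pencil centre line and with its length square across it. Leave the jar, the screwdriver and the dome knob where they are.

Things in the scene. Friction and masses are not known exactly. Their poses are not given: they have to be found in the camera images.
- blank: The small guitar body, a fixed pale wood slab, 330 mm long (own y), 40 mm thick: two round bouts 190 mm across, centred 70 mm either side of the middle, and a 150 mm waist. Origin at the centre of its underside, z up; flat top at z = 40 mm. A pencil centre line runs along y at x = 0. Neck stub and tailpiece are fixed on top, one near each end; which end varies.
- neck_stub: Fixed cut-off neck end on top of the body, over the centre line: wooden block with dark fretted top, 56 mm wide (own x), 70 mm long (own y, along the centre line), 23 mm high. Origin at the centre of its underside; its end facing the tailpiece is 35 mm from it. The tailpiece's origin is 258 mm away along the line. Its y may point to or away from the tailpiece.
- tailpiece: Fixed steel bar on top of the body, lying across the centre line: 100 mm long over its round ends (own x), 16 mm wide (own y, along the centre line), 16 mm high. Origin at the centre of its underside, so its face towards the neck stub lies 8 mm from the origin. Its y axis may point to or away from the neck stub.
- narrow_pickup: Narrow black plastic pickup with six small steel poles on top: 70 mm long, 20 mm wide, 16 mm high. Origin at the centre of its underside, y along its length, x across its width, z up; a half turn makes no difference. Loose, stands flat on its underside at the start.
- wide_pickup: Wide pickup with a plain steel cover and six dark screw heads on top: 68 mm long, 38 mm wide, 20 mm high. Origin at the centre of its underside, y along its length, x across its width, z up; a half turn makes no difference. Loose, stands flat on its underside at the start.
- riser: Thin flat rectangular plate of dark wood, a pickup riser: 84 mm long, 50 mm wide, 8 mm thick. Origin at the centre of its underside, y along its length, x across its width, z up; a half turn makes no difference. Loose, stands flat on its underside at the start.
- bridge: Narrow steel guitar bridge bar with six small brass saddles standing in a row on top: 78 mm long, 18 mm wide, bar 11 mm high, saddles (11 mm wide) up to 15.7 mm. Origin at the centre of its underside, y along its length, x across its width, z up; a half turn makes no difference. Loose, stands flat on its underside at the start.
- jar: Bystander: small closed amber glass jar with a steel cap, 48 mm across, 50 mm high, loose, upright. Origin at the centre of its underside.
- screwdriver: Bystander: loose screwdriver with a wooden handle, 170 mm long, lying along its own x, handle to -x. Origin on the bench under about its middle.
- dome_knob: Bystander: small round black control knob, 28 mm across, 19 mm high, loose, upright. Origin at the centre of its underside.
There are look-alikes about, which are no part of the job. Of the things that look like the narrow_pickup, take the one that is farthest to the robot's right at the start.

How it is judged:
By the outcome, as a careful person would: the job done as asked, in the order asked, and still so for the second after the job is handed in, with the robot touching nothing.
It also fails if it takes over 115 s, if anything falls off the work surface, if the arm or the gripper's body presses on something with over 40 N, if the wrist force passes 120 N, or if a joint passes its speed limit or range.

### The arm

A 6-joint arm with a two-finger parallel gripper is mounted at the origin on the work surface. World frame = base frame: x ahead of the robot, y to its left, z up, the work surface at z = 0. Lengths are in m, angles in rad, forces in N, time in s.
With the tool pointing down it reaches from about 0.225 to 0.875 m from the base axis. Payload 3.4 kg.
Tool frame: the origin (TCP) lies at the very end of the fingers, on their centre line; the grasp point (between the pads) lies 19 mm behind it; z points along the fingers, y is the direction in which the jaws open and shut (so a half turn about z gives the same grasp; the last joint's range is limited). The gripper opens to 85 mm and grips with 20 to 120 N. Pads are 22 mm wide; open, the fingers measure 114 mm over their backs; the gripper's body (76 mm by 85 mm) begins 54 mm behind the grasp point. The pads swing forward as they close: fully open they stand 13 mm farther back than shut.
Start: joints at [0.989, 0.276, 1.505, -0, 1.361, -0.121], TCP at [0.256, 0.515, 0.231] pointing down, gripper open.
Joint ranges: [-2.89, 2.89], [-0.75, 2.08], [0.22, 2.7], [-1.18, 4.32], [0.11, 2.71], [-2.7, 2.7]. Speed limits (rad/s): [2.57, 2.57, 3.14, 3.14, 3.14, 3.14].

### API

Orientations are given as a unit quaternion [w, x, y, z].
In Python, from rig import telemetry, imaging, manip, finder gives the robot as it stands.
- The arm moves only by the tool arm_command, never from a script. Its argument "steps" is a list of rows, each a list of 3 entries, a list of its own where there are three numbers: the turn, a rotation vector about the world's x, y, z in rad, then the shift along the world's x, y, z in mm, then the closure in counts, from 0 (fully open) to 255 (shut). In form: [[[rx, ry, rz], [dx, dy, dz], grip], ...]. A call has 1 to 20 rows; each row shifts and turns the commanded pose from where the row before left it; what a row does not reach is not made up. A row lasts 1/8 s, in which the tool goes at most 62.5 mm and 10.7 degrees, less where a joint would pass 70% of its speed; a pose out of reach is approached as far as the arm can. A call is refused whole if a number of a shift passes 62.5 or a number of a turn 0.188, either way. A call with a gripper value outside its range is refused whole. The fingers move at their own pace and stop on an object; "newtons" is the grip in N (left out, the last holds). Time passes only in rows, so rows that do not move let the fingers close. It gives the time, the measured TCP pose, the force and the opening at its end, in the units of the state.
- telemetry.get_state(): the state, without advancing time (a new reading comes with each control period).
- imaging.get_image(name): name is "side" or "top"; returns the picture (400x640x3 uint8, blue, green, red); there is no depth.
- imaging.camera_params(name): a dict with "intrinsics" (3x3 intrinsics, pixels), "R" (3x3) and "t" (3): a world point X has camera coordinates R X + t. Camera axes: x right, y down, z forward; pixel columns grow to the right and rows downward; lengths in m; the calibration is good to about 2 mm. A picture is of the moment at which its call begins. camera_params takes no time and is no camera call.
- manip.sign_off(): hands the job in, once; it reports no verdict.
Trained networks look in the newest picture that a camera, given by its name, has taken for a name from the list of things; names that differ only in an ending like _2 or _b are one class to them, and where a whole thing is asked for, a point or a joint stands for the part that bears it (a point fixed in the world has none). Each returns a list of dicts, best first, with "score" (0 to 1); they miss things now and then, are a little off and sometimes report something else, mostly with a low value. They report only what shows in the picture. A call takes as long as a camera call. They do not tell look-alikes from the thing itself.
- finder.cut_out(camera, thing): "pixels" (400x640 bool, what is visible of it) and "extent" ([left, top, width, height] in pixels, round what is visible of it).
The state is a dict: "clock": time; "qpos": joint angles; "qd": joint speeds; "effort": joint torques, N m; "position": TCP position; "ee_rot": TCP orientation; "contact_force": force on the tool from outside, world axes, zero at the start; "moment": the same for the moment, N m; "width": finger opening in m.
Only numpy, scipy, OpenCV 4.12 (cv2) and the standard library are available. Lean on these libraries where they do the work, as an engineer would, in place of code of your own. Each camera call takes 0.05 s, during which the arm holds its last target.

## Working session

There is one attempt and no reset: what is moved stays moved. The work goes in short steps, Python scripts to look and compute and a tool call to move; the robot and the scene stay as the last step left them, time stands still between calls to the robot, and variables do not carry over. Pictures are saved under pics/ and viewed, and the job is handed in when it is done.

Besides the shell and the picture viewer there is one more tool, called after "Call:" as name(argument=value, ...) on one line, values as JSON. arm_command: Moves the arm, as the interface text tells. Its arguments: {"type":"object","properties":{"steps":{"type":"array"},"newtons":{"type":"number"}},"required":["steps"]}

```bash
mkdir -p pics; ls; python3 - <<'E'
from rig import telemetry, imaging
import cv2, numpy as np
print(telemetry.get_state())
for n in ["top","side"]:
    im=imaging.get_image(n); cv2.imwrite(f"pics/{n}0.png",im)
    p=imaging.camera_params(n); print(n,p)
    R=np.array(p["R"]);print(-R.T@np.array(p["t"]))
E
```

```text
pics
{'clock': 0.0, 'qpos': array([ 9.89014979e-01,  2.76609662e-01,  1.50618460e+00,  2.19448641e-05,
        1.36073686e+00, -1.20974972e-01]), 'qd': array([-8.87357576e-04,  1.12401441e-03, -4.10428818e-05,  2.31885467e-03,
       -1.06636431e-03,  8.31975568e-04]), 'effort': array([-1.41737044e-03, -4.16768861e+01, -2.45804429e+01, -4.58241266e-04,
        1.10271786e-02, -6.35451755e-06]), 'position': array([0.25535716, 0.51455539, 0.23041088]), 'ee_rot': array([-3.43675993e-04,  2.28372206e-01,  9.73573416e-01, -9.06319830e-04]), 'contact_force': array([-0.48855797, -1.06090169,  0.12242661]), 'moment': array([-0.01402386, -0.00048593,  0.0547298 ]), 'width': 0.08524033720515281}
top {'intrinsics': array([[440.93986066,   0.        , 320.97197077],
       [  0.        , 440.93986066, 199.3483871 ],
       [  0.        ,   0.        ,   1.        ]]), 'R': array([[ 0.00776742, -0.99962125,  0.02640113],
       [-0.99641361, -0.00996177, -0.08402783],
       [ 0.08425901, -0.02565376, -0.9961136 ]]), 't': array([-0.02652391,  0.53048064,  1.25386316])}
[0.42313489 0.01093697 1.29426554]
side {'intrinsics': array([[452.9549147 ,   0.        , 314.8683909 ],
       [  0.        , 452.9549147 , 195.82019529],
       [  0.        ,   0.        ,   1.        ]]), 'R': array([[ 0.81312846, -0.58177849,  0.01886509],
       [-0.33499338, -0.49421945, -0.80220108],
       [ 0.47602682,  0.64597285, -0.59675585]]), 't': array([-0.46133346,  0.22869243,  1.23523266])}
[-0.13627006 -0.9532964   0.92929272]
```

View pics/top0.png

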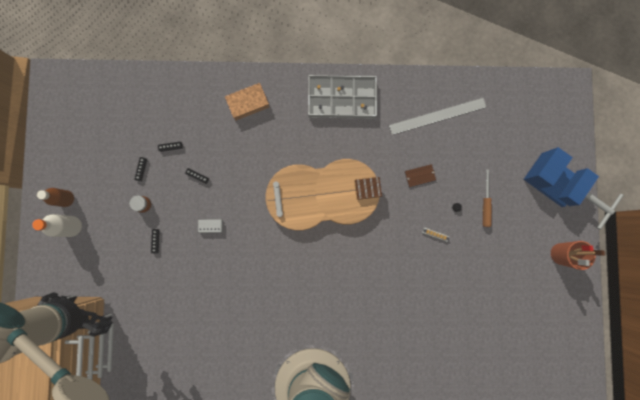

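View pics/side0.png

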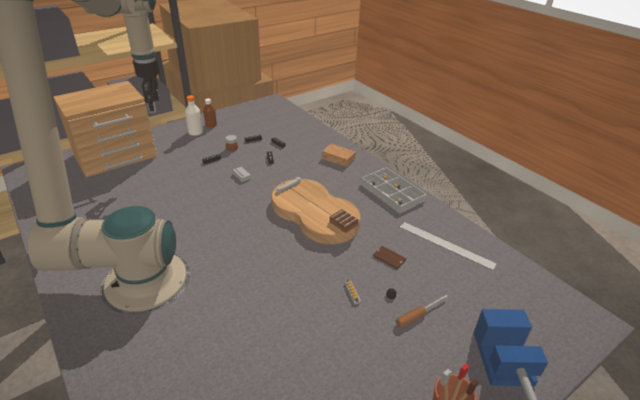

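Top view: up is +x and right is −y. The narrow-pickup look-alikes are at (170,146), (141,169), (197,176) and (155,241). The rightmost is (197,176). I'll enlarge the crop to confirm it and run the networks.

```bash
python3 - <<'E'
from rig import telemetry, imaging, finder
import cv2, numpy as np, pickle
im=imaging.get_image("top"); sd=imaging.get_image("side")
out={}
for cam in ["top","side"]:
  for t in ["narrow_pickup","wide_pickup","riser","bridge","tailpiece","neck_stub","blank"]:
    r=finder.cut_out(cam,t)
    out[cam,t]=r
    for d in r[:6]: print(cam,t,round(d["score"],2),d["extent"],d["pixels"].sum())
pickle.dump((im,sd,out),open("det0.pkl","wb"))
c=im[120:265,120:245]; cv2.imwrite("pics/cropA.png",cv2.resize(c,None,fx=4.1,fy=4.1,interpolation=cv2.INTER_CUBIC))
c=im[145:245,255:455]; cv2.imwrite("pics/cropB.png",cv2.resize(c,None,fx=4,fy=4,interpolation=cv2.INTER_CUBIC))
c=sd[120:310,190:420]; cv2.imwrite("pics/cropC.png",cv2.resize(c,None,fx=3.1,fy=3.1,interpolation=cv2.INTER_CUBIC))
E
```

```text
top narrow_pickup 0.77 [131.7, 155.1, 18.1, 24.4] 213
top narrow_pickup 0.73 [147.6, 232.7, 12.3, 17.4] 207
top narrow_pickup 0.56 [156.0, 143.6, 25.3, 8.9] 179
top narrow_pickup 0.54 [187.2, 168.4, 22.0, 15.5] 150
top wide_pickup 0.64 [198.7, 220.0, 22.7, 16.8] 282
top riser 0.84 [404.8, 166.6, 30.4, 20.4] 459
top bridge 0.54 [420.8, 227.9, 27.5, 11.5] 162
top tailpiece 0.66 [271.2, 179.2, 13.3, 37.9] 263
top neck_stub 0.77 [355.1, 175.8, 27.0, 23.7] 513
top blank 0.6 [265.8, 158.5, 109.6, 71.1] 5513
side narrow_pickup 0.65 [270.2, 140.5, 11.4, 7.1] 71
side narrow_pickup 0.5 [246.8, 133.1, 12.9, 9.4] 89
side narrow_pickup 0.27 [272.4, 177.1, 88.4, 66.8] 3320
side wide_pickup 0.69 [234.6, 167.1, 18.7, 14.0] 166
side riser 0.73 [374.7, 246.9, 27.8, 20.7] 402
side bridge 0.73 [344.3, 277.6, 15.8, 29.1] 192
side tailpiece 0.43 [278.7, 178.3, 22.9, 12.1] 164
side neck_stub 0.56 [327.6, 207.4, 29.2, 25.9] 462
side blank 0.82 [270.0, 176.7, 94.1, 66.3] 3295
side blank 0.2 [328.9, 206.2, 27.2, 25.9] 424
```

View pics/cropA.png

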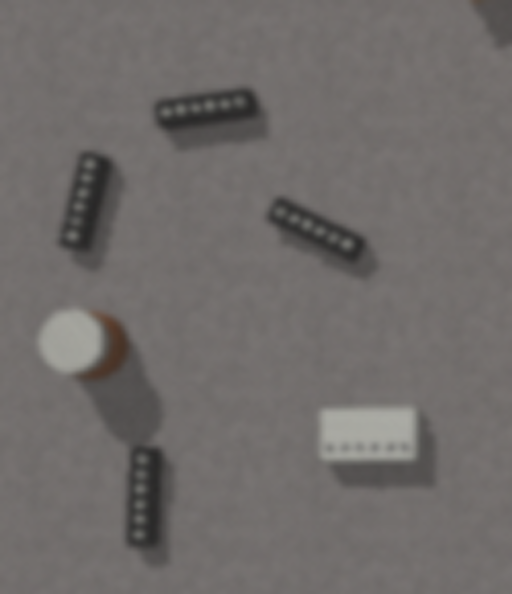

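View pics/cropB.png

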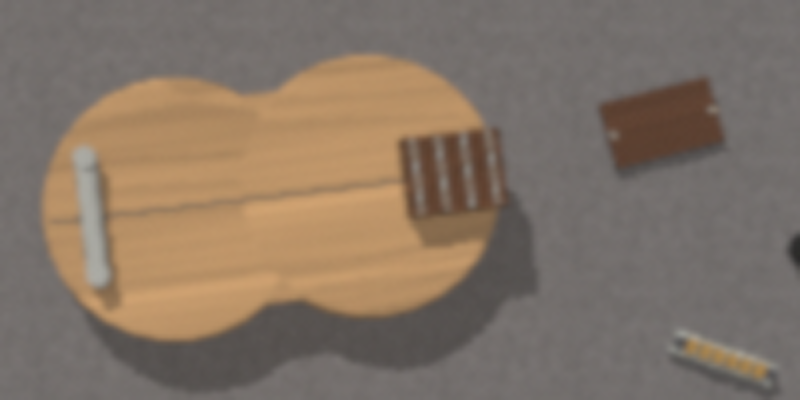

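View pics/cropC.png

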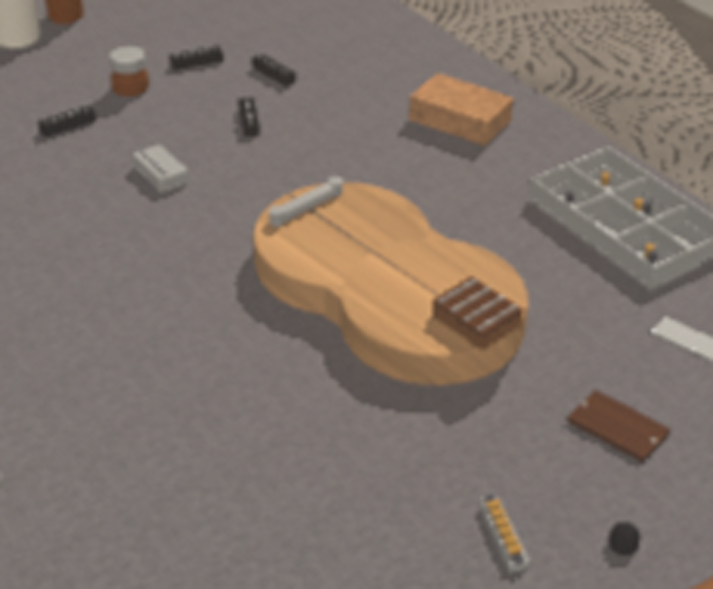

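The crop shows four six-pole black bars, at (141,169), (170,146), (197,176) and (155,241). In the top view, right is the robot's right (−y), so (197,176) fits. The rest of the parts:
- Wide pickup: (210,227)
- Riser: (420,176)
- Bridge: (436,234)
- Tailpiece: the left (+y) end of the body
- Neck stub: the right end

Next I'll fit poses with a rendered-box model.

```bash
cat > fit.py <<'E'
import numpy as np, cv2, pickle
from scipy.optimize import minimize
from rig import imaging
S=8
LIGHT=np.array([-0.45,-0.35])
P={n:imaging.camera_params(n) for n in ("top","side")}
def proj(cam,X):
    p=P[cam]; X=np.atleast_2d(X)
    c=X@np.array(p["R"]).T+np.array(p["t"]); q=c@np.array(p["intrinsics"]).T
    return q[:,:2]/q[:,2:]
def unproj(cam,uv,z):
    p=P[cam]; R=np.array(p["R"]);K=np.array(p["intrinsics"])
    C=-R.T@np.array(p["t"]); d=R.T@np.linalg.solve(K,np.array([uv[0],uv[1],1.]))
    return C+d*(z-C[2])/d[2]
def box(L,W,x=0,y=0):  # own y length, own x width
    return np.array([[x-W/2,y-L/2],[x+W/2,y-L/2],[x+W/2,y+L/2],[x-W/2,y+L/2]])
def caps(L,W):  # capsule along own x
    a=np.linspace(-np.pi/2,np.pi/2,12); r=W/2
    R=np.c_[L/2-r+r*np.cos(a),r*np.sin(a)]; return np.r_[R,-R]
def tf(pts,pose):
    c,s=np.cos(pose[2]),np.sin(pose[2]); return pts@np.array([[c,s],[-s,c]])+pose[:2]
def parts(name):
    if name=="narrow": return [(box(.070,.020),0,.016)]
    if name=="wide": return [(box(.068,.038),0,.020)]
    if name=="riser": return [(box(.084,.050),0,.008)]
    if name=="bridge": return [(box(.078,.018),0,.011),(box(.060,.011),.011,.0157)]
    if name=="neck": return [(box(.070,.056),0,.023)]
    if name=="tail": return [(caps(.100,.016),0,.016)]
def draw(lab,cam,xy3,off,v):
    q=(proj(cam,xy3)-off+0.5)*S-0.5
    h=cv2.convexHull(np.round(q*16).astype(np.int32))
    cv2.fillConvexPoly(lab,h,int(v),cv2.LINE_8,4)
def layers(items,cam,off,shape,light):
    """items: list (partlist,pose,z0)"""
    lab=np.zeros((shape[0]*S,shape[1]*S),np.uint8); k=1
    for pl,pose,z0 in items:
        for pts,a,b in pl:
            w=tf(pts,pose); g=np.r_[np.c_[w,np.full(len(w),z0)],np.c_[w+light*b,np.full(len(w),z0)]]
            draw(lab,cam,g,off,k)
    k=2
    for pl,pose,z0 in items:
        for pts,a,b in pl:
            w=tf(pts,pose); lo=np.c_[w,np.full(len(w),z0+a)]; hi=np.c_[w,np.full(len(w),z0+b)]
            draw(lab,cam,np.r_[lo,hi],off,k); draw(lab,cam,hi,off,k+1); k+=2
    F=[cv2.GaussianBlur(cv2.resize((lab==i).astype(np.float32),(shape[1],shape[0]),interpolation=cv2.INTER_AREA),(0,0),.7) for i in range(k)]
    return np.stack(F,-1)
def cost(items,im,cam,off,shape,light,w=None,full=False):
    A=layers(items,cam,off,shape,light).reshape(-1,2*sum(len(i[0]) for i in items)+2)
    B=im[off[1]:off[1]+shape[0],off[0]:off[0]+shape[1]].reshape(-1,3).astype(float)
    if w is not None: A=A[w];B=B[w]
    sol=np.linalg.lstsq(A.T@A+1e-3*np.eye(A.shape[1]),A.T@B,rcond=None)[0]
    r=B-A@sol
    return (np.minimum(np.abs(r),60)**2).mean()
def fit(name,im,cam,x0,z0=0,pad=12,light=LIGHT,fitlight=True):
    pl=parts(name)
    X=np.array([tf(pl[0][0],x0)]).reshape(-1,2); q=proj(cam,np.r_[np.c_[X,np.full(len(X),z0)],np.c_[X,np.full(len(X),z0+.02)]])
    lo=np.floor(q.min(0)-pad).astype(int); hi=np.ceil(q.max(0)+pad).astype(int)
    sh=(hi[1]-lo[1],hi[0]-lo[0])
    sc=np.array([.001,.001,.02,.05,.05])
    f=lambda v:cost([(pl,np.array(x0)+v[:3]*sc[:3],z0)],im,cam,lo,sh,light+v[3:]*sc[3:])
    best=None
    for d in ([0]*5,[4,0,3,0,0],[-4,0,-3,0,0],[0,4,-3,0,0],[0,-4,3,0,0]):
        s=np.vstack([d]+[np.array(d)+3*e for e in np.eye(5)])
        r=minimize(f,d,method="Nelder-Mead",options=dict(initial_simplex=s,xatol=.02,fatol=1e-3,maxiter=350))
        if best is None or r.fun<best.fun: best=r
    return np.array(x0)+best.x[:3]*sc[:3],best.fun,light+best.x[3:]*sc[3:]
def overlay(im,cam,items,fx,crop):
    l,t,w,h=crop; o=cv2.resize(im[t:t+h,l:l+w],None,fx=fx,fy=fx,interpolation=cv2.INTER_CUBIC)
    for pl,pose,z0 in items:
        for pts,a,b in pl:
            for z,col in ((z0+a,(255,0,0)),(z0+b,(0,0,255))):
                q=proj(cam,np.c_[tf(pts,pose),np.full(len(pts),z)])
                q=((q-[l,t]+.5)*fx-.5); cv2.polylines(o,[np.round(q*16).astype(np.int32)],True,col,1,cv2.LINE_AA,4)
    return o
E
cat > f0.py <<'E'
from fit import *
im,sd,out=pickle.load(open("det0.pkl","rb"))
g=dict(narrow=(197,176,(20,10)),wide=(210,227,(24,0)),riser=(420,176,(24,-6)),bridge=(436,234,(24,9)))
zt=dict(narrow=.016,wide=.02,riser=.008,bridge=.012,neck=.063,tail=.056)
g["neck"]=(368,188,(3,22)) ; g["tail"]=(278.5,199,(14,-1))
res={}
for n,(u,v,d) in g.items():
    if n=="neck": d=(24,-2)
    a=unproj("top",(u,v),zt[n]); b=unproj("top",(u+d[0],v+d[1]),zt[n]); e=b-a
    yaw=np.arctan2(-e[0],e[1])
    if n=="tail": pass
    p0=(a[0],a[1],yaw)
    z0=.04 if n in("neck","tail") else 0
    p,f,l=fit(n,im,"top",p0,z0)
    res[n]=p
    # side camera from the same start
    p2,f2,l2=fit(n,sd,"side",p,z0,pad=8)
    print(n,"top",np.round(p[:2]*1e3,1),round(np.degrees(p[2]),1),round(f,1),l.round(2),"| side",np.round(p2[:2]*1e3,1),round(np.degrees(p2[2]),1),round(f2,1),l2.round(2))
    res[n,"side"]=p2
pickle.dump(res,open("res0.pkl","wb"))
it=[(parts(n),res[n],.04 if n in("neck","tail") else 0) for n in g]
cv2.imwrite("pics/ovA.png",overlay(im,"top",it,6,(180,160,50,80)))
cv2.imwrite("pics/ovB.png",overlay(im,"top",it,4,(262,155,190,90)))
a,b=res["neck"],res["tail"]; e=b[:2]-a[:2]; print("dist",np.linalg.norm(e)*1e3,"dir",np.degrees(np.arctan2(e[1],e[0]))-90)
a,b=res["neck","side"],res["tail","side"]; e=b[:2]-a[:2]; print("side dist",np.linalg.norm(e)*1e3,"dir",np.degrees(np.arctan2(e[1],e[0]))-90)
E
time python3 f0.py
```

```text
narrow top [597.9 341. ] 154.0 18.2 [-0.78 -0.47] | side [600.6 344.1] 154.4 216.7 [-0.77 -0.39]
wide top [453.1 297.9] -178.6 16.5 [-0.89 -0.47] | side [454.  298.1] -178.8 15.1 [-0.82 -0.38]
riser top [ 606.4 -314.6] -164.9 6.5 [-0.76 -0.49] | side [ 607.  -315.2] -164.8 9.7 [-0.87 -0.21]
bridge top [ 434.5 -355.7] 161.3 15.4 [-1.   -0.63] | side [ 431.9 -360. ] 159.8 22.1 [-0.63 -0.08]
neck top [ 562.6 -155.6] -170.3 308.0 [-1.86 -3.65] | side [ 562.6 -155.7] -169.8 378.3 [-1.23 -3.74]
tail top [527.6 101.3] -171.2 300.9 [ 3.33 -3.1 ] | side [515.3  98.1] -174.2 179.4 [ 0.33 -5.64]
dist 259.2899441267846 dir 7.764461477781083
side dist 258.161406222547 dir 10.555354696119707
real	0m15.696s
user	0m15.776s
sys	0m0.192s
```

```bash
cat > f1.py <<'E'
from fit import *
im,sd,out=pickle.load(open("det0.pkl","rb"))
a=np.linspace(0,2*np.pi,60); C=.095*np.c_[np.cos(a),np.sin(a)]
L=np.array([-.8,-.47])
def lab(cam,v,off,sh):
    # v: neck origin x,y, yaw(own +y towards tail), blank shift along the line s
    n=np.array(v[:2]); yaw=v[2]; d=np.array([-np.sin(yaw),np.cos(yaw)])
    t=n+.258*d; b=n+v[3]*d
    m=np.zeros((sh[0]*S,sh[1]*S),np.uint8)
    pcs=[C+[0,.07],C-[0,.07],box(.1,.15)]
    W=lambda p,z:np.c_[p,np.full(len(p),z)]
    for p in pcs:
        w=tf(p,(*b,yaw)); draw(m,cam,np.r_[W(w,0),W(w+L*.04,0)],off,1)
    for p in pcs:
        w=tf(p,(*b,yaw)); draw(m,cam,np.r_[W(w,0),W(w,.04)],off,2)
    for p in pcs:
        w=tf(p,(*b,yaw)); draw(m,cam,W(w,.04),off,3)
    bl=m==3
    k=5
    for p,q,h in ((box(.07,.056),n,.023),(caps(.1,.016),t,.016)):
        w=tf(p,(*q,yaw)); s=np.zeros_like(m); draw(s,cam,np.r_[W(w,.04),W(w+L*h,.04)],off,1); m[(s>0)&(m==3)]=4
    for p,q,h in ((box(.07,.056),n,.023),(caps(.1,.016),t,.016)):
        w=tf(p,(*q,yaw)); draw(m,cam,np.r_[W(w,.04),W(w,.04+h)],off,k); draw(m,cam,W(w,.04+h),off,k+1); k+=2
    return m
def run(img,cam,x0):
    c=proj(cam,[[x0[0]-.03,x0[1]+.12,.03]])[0]
    off=np.array([int(c[0])-72,int(c[1])-52]); sh=(104,144)
    B=img[off[1]:off[1]+sh[0],off[0]:off[0]+sh[1]].reshape(-1,3).astype(float)
    sc=np.array([.001,.001,.01,.001])
    def f(u):
        m=lab(cam,np.array(x0)+u*sc,off,sh)
        A=np.stack([cv2.GaussianBlur(cv2.resize((m==i).astype(np.float32),(sh[1],sh[0]),interpolation=cv2.INTER_AREA),(0,0),.7).ravel() for i in range(9)],-1)
        sol=np.linalg.solve(A.T@A+1e-3*np.eye(9),A.T@B); r=np.abs(B-A@sol); return (np.minimum(r,50)**2).mean()
    best=None
    for d in ([0]*4,[4,0,3,0],[-4,0,-3,3],[0,4,0,-3]):
        s=np.vstack([d]+[np.array(d)+4*e for e in np.eye(4)])
        r=minimize(f,d,method="Nelder-Mead",options=dict(initial_simplex=s,xatol=.03,fatol=1e-3,maxiter=200))
        if best is None or r.fun<best.fun: best=r
    return np.array(x0)+best.x*sc,best.fun
if __name__=="__main__":
    a0=unproj("top",(368.5,188),.063); b0=unproj("top",(278.5,199),.056); e=b0-a0
    print(np.linalg.norm(e[:2]))
    x0=(a0[0],a0[1],np.arctan2(-e[0],e[1]),.12)
    F={}
    for cam,i in (("top",im),("side",sd)):
        p,f=run(i,cam,x0); F[cam]=p; print(cam,np.round(p[:2]*1e3,1),np.degrees(p[2]).round(2),round(p[3]*1e3,1),f)
    pickle.dump(F,open("frame.pkl","wb"))
    for cam,i,crop in (("top",im,(262,155,125,85)),("side",sd,(265,170,105,80))):
        p=F[cam]; d=np.array([-np.sin(p[2]),np.cos(p[2])]); b=p[:2]+p[3]*d
        it=[(parts("neck"),p[:3],.04),(parts("tail"),np.r_[p[:2]+.258*d,p[2]],.04),([(C+[0,.07],0,.04),(C-[0,.07],0,.04)],np.r_[b,p[2]],0),([(np.array([[0,.035],[0,.25]]),0,.0)],p[:3],.04)]
        cv2.imwrite(f"pics/fr_{cam}.png",overlay(i,cam,it,6,crop))
E
python3 f1.py
```

```text
0.2551498057595427
top [ 562.2 -153.8] 7.46 128.6 33.972061221739025
side [ 562.5 -154. ] 7.32 128.5 88.66162725765359
```

View pics/ovA.png

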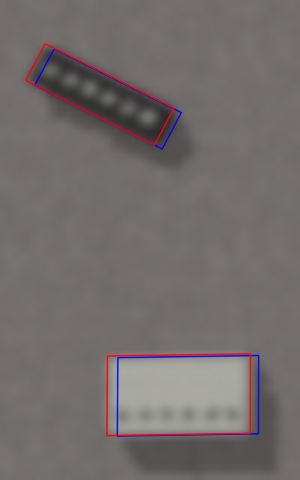

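View pics/fr_top.png

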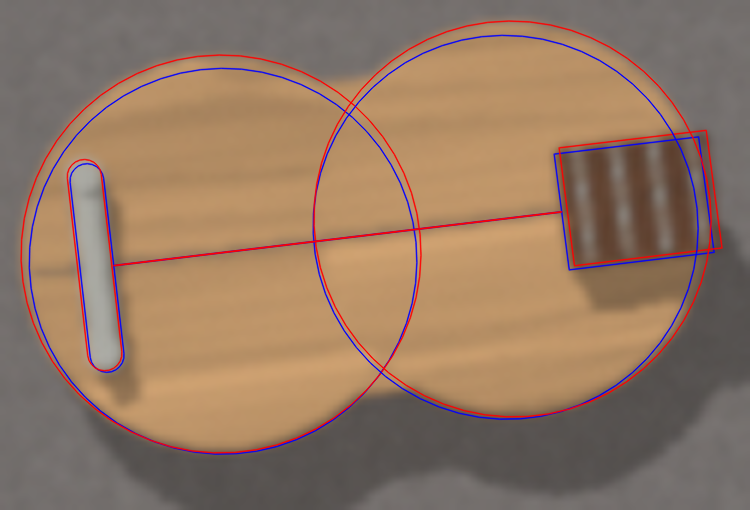

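View pics/fr_side.png

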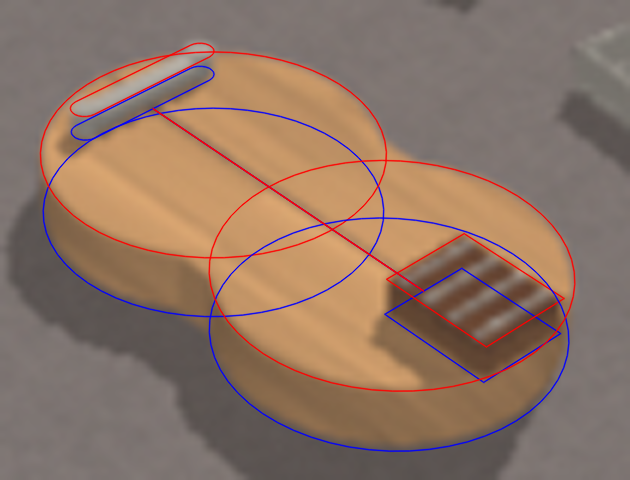

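View pics/ovB.png

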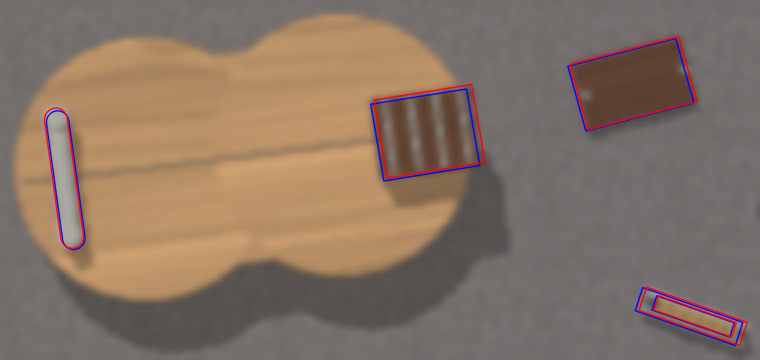

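```bash
cat > f2.py <<'E'
from fit import *
import fit as FF
im,sd,out=pickle.load(open("det0.pkl","rb")); res=pickle.load(open("res0.pkl","rb"))
def ffix(name,im,cam,x0,z0=0,pad=7,pl=None,light=np.array([-.82,-.47])):
    pl=pl or parts(name)
    X=tf(pl[0][0],x0); q=proj(cam,np.r_[np.c_[X,np.full(len(X),z0)],np.c_[X,np.full(len(X),z0+.02)]])
    lo=np.floor(q.min(0)-pad).astype(int); hi=np.ceil(q.max(0)+pad).astype(int); sh=(hi[1]-lo[1],hi[0]-lo[0])
    sc=np.array([.001,.001,.02]); best=None
    f=lambda v:cost([(pl,np.array(x0)+v*sc,z0)],im,cam,lo,sh,light)
    for d in ([0]*3,[3,0,3],[-3,0,-3],[0,3,-3],[0,-3,3]):
        s=np.vstack([d]+[np.array(d)+3*e for e in np.eye(3)])
        r=minimize(f,d,method="Nelder-Mead",options=dict(initial_simplex=s,xatol=.02,fatol=1e-3,maxiter=200))
        if best is None or r.fun<best.fun: best=r
    return np.array(x0)+best.x*sc,best.fun
if __name__=="__main__":
    for n in ("narrow","wide","riser","bridge"):
        for sl in ((.06,.066,.07) if n=="bridge" else (0,)):
            pl=None
            if n=="bridge": pl=[(box(.078,.018),0,.011),(box(sl,.011),.011,.0157)]
            for cam,i in (("top",im),("side",sd)):
                p,f=ffix(n,i,cam,res[n],pad=5,pl=pl); print(n,sl,cam,np.round(p[:2]*1e3,1),np.degrees(p[2]).round(1),round(f,1))
                cv2.imwrite(f"pics/s_{n}_{cam}.png",overlay(i,cam,[(pl or parts(n),p,0)],10,(*(proj(cam,[[*p[:2],0]])[0].astype(int)-20),40,40)))
    a=[np.hstack([cv2.imread(f"pics/s_{n}_{c}.png") for n in ("narrow","bridge")]) for c in ("top","side")]
    cv2.imwrite("pics/s_all.png",cv2.resize(np.vstack(a),None,fx=.72,fy=.72))
E
python3 f2.py
```

```text
narrow 0 top [598.1 340.8] 154.0 33.7
narrow 0 side [600.6 344.2] 154.4 75.4
wide 0 top [453.1 298.2] -178.6 32.5
wide 0 side [454.1 298.8] -178.4 18.4
riser 0 top [ 606.4 -314.7] -164.8 9.8
riser 0 side [ 606.8 -314.9] -164.7 12.6
bridge 0.06 top [ 434.3 -356.3] 161.1 24.3
bridge 0.06 side [ 433.7 -357.2] 160.0 32.8
bridge 0.066 top [ 433.7 -357. ] 161.3 21.7
bridge 0.066 side [ 432.8 -357.9] 159.8 29.9
bridge 0.07 top [ 433.8 -356.6] 161.0 21.6
bridge 0.07 side [ 433.2 -356.7] 159.9 30.5
```

View pics/s_all.png

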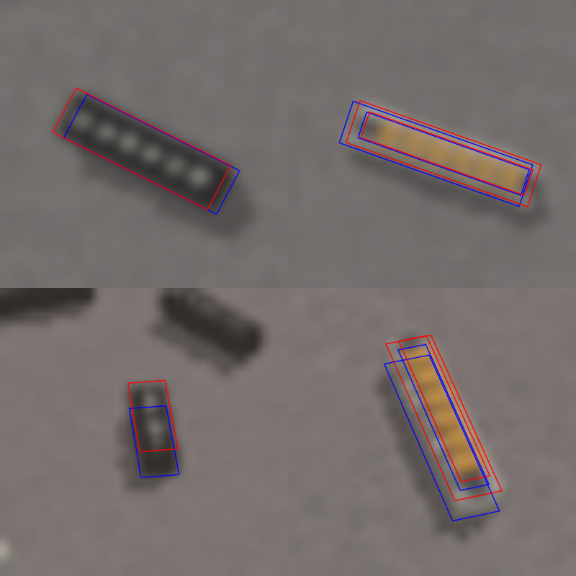

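All the fits look consistent: neck origin (562,−154), line yaw 7.4° in both cameras. The parts, as (x, y) in mm with yaw:

| Part | Position | Yaw | Camera agreement |
|---|---|---|---|
| Narrow pickup | (598, 341) | 154° | cameras differ about 3–4 mm; I'm using the top view |
| Wide pickup | (453, 298) | −178.5° | within 1 mm |
| Riser | (606, −315) | −164.8° | within 1 mm |
| Bridge | (433.5, −357) | 160.5° | within 1 mm |

I'll move above the narrow pickup.

Call:
arm_command(steps=[[[0,0,-0.174],[38,-19.3,-14],100],[[0,0,-0.174],[38,-19.3,-14],100],[[0,0,-0.174],[38,-19.3,-14],100],[[0,0,-0.174],[38,-19.3,-14],100],[[0,0,-0.174],[38,-19.3,-14],100],[[0,0,-0.174],[38,-19.3,-14],100],[[0,0,-0.174],[38,-19.3,-14],100],[[0,0,-0.174],[38,-19.3,-14],100],[[0,0,-0.172],[38.6,-19.3,-14],100],[[0,0,0],[0,0,0],100]], newtons=40)

```text
clock: 2.15
position: [0.6006, 0.3391, 0.1035]
ee_rot: [0.0, 0.849, 0.528, -0.001]
contact_force: [0.1, 0.7, 0.4]
width: 0.052
```

```bash
cat > st.py <<'E'
from rig import telemetry
import numpy as np
s=telemetry.get_state(); w,x,y,z=s["ee_rot"]
ty=np.array([2*(x*y-w*z),1-2*(x*x+z*z),2*(y*z+w*x)]); tz=np.array([2*(x*z+w*y),2*(y*z-w*x),1-2*(x*x+y*y)])
print("t",round(s["clock"],2),"pos",(s["position"]*1e3).round(1),"jawdeg",np.degrees(np.arctan2(ty[1],ty[0])).round(2),"tz",tz.round(3),"F",s["contact_force"].round(1),"w",round(s["width"]*1e3,1),"q",s["qpos"].round(2))
E
python3 st.py
```

```text
t 2.15 pos [600.6 339.1 103.5] jawdeg -26.21 tz [-0.001 -0.001 -1.   ] F [0.1 0.7 0.4] w 52.0 q [ 0.41  0.53  1.42 -0.    1.19  0.87]
```

Call:
arm_command(steps=[[[0,0,0.003],[-2.5,1.8,-35],110],[[0,0,0],[0,0,-40],130],[[0,0,0],[0,0,-20],140],[[0,0,0],[0,0,-6.5],150],[[0,0,0],[0,0,0],150]])

```text
clock: 2.78
position: [0.5956, 0.3437, 0.0042]
ee_rot: [-0.0, 0.847, 0.532, 0.0]
contact_force: [0.0, 0.1, -0.2]
width: 0.0349
```

```bash
python3 st.py; python3 - <<'E'
from rig import imaging
import cv2
a=imaging.get_image("top");b=imaging.get_image("side")
cv2.imwrite("pics/g1.png",cv2.hconcat([cv2.resize(a[145:215,165:235],None,fx=5,fy=5),cv2.resize(b[110:180,235:305],None,fx=5,fy=5)]))
E
```

```text
t 2.77 pos [595.6 343.7   4.2] jawdeg -25.78 tz [ 0.  0. -1.] F [ 0.   0.1 -0.2] w 34.9 q [0.42 0.62 1.53 0.   0.99 0.87]
```

View pics/g1.png

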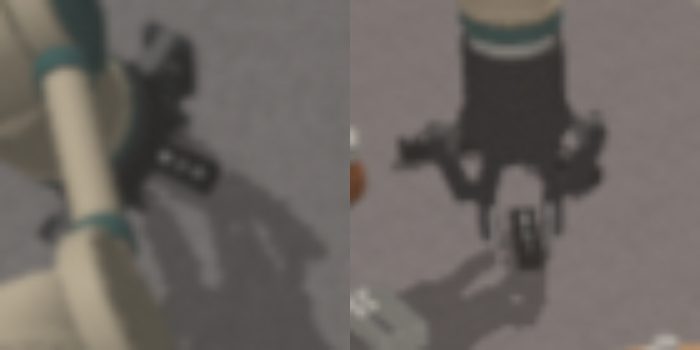

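The gripper is over the bar: it shows between the fingers at about (525,235) in the right half. The last correction was added on top of tracking lag, so I'll fix the ~3 mm offset and then grip.

Call:
arm_command(steps=[[[0,0,0],[2.4,-2.7,-2],150],[[0,0,0],[0,0,0],150],[[0,0,0],[0,0,0],255],[[0,0,0],[0,0,0],255],[[0,0,0],[0,0,0],255],[[0,0,0],[0,0,0],255]])

```text
clock: 3.62
position: [0.5986, 0.3405, 0.0023]
ee_rot: [0.0, 0.847, 0.531, 0.0]
contact_force: [0.2, -2.0, 3.8]
width: 0.0188
```

```bash
python3 st.py
```

```text
t 3.62 pos [598.6 340.5   2.3] jawdeg -25.84 tz [ 0.001  0.    -1.   ] F [ 0.2 -2.   3.8] w 18.8 q [ 0.42  0.62  1.53 -0.    0.99  0.87]
```

Call:
arm_command(steps=[[[0,0,0],[0,0,20],255],[[0,0,0],[0,0,50],255],[[0,0,-0.124],[-5.7,-52.5,30],255],[[0,0,-0.124],[-5.7,-52.5,0],255],[[0,0,-0.124],[-5.7,-52.5,0],255],[[0,0,-0.124],[-5.7,-52.5,0],255],[[0,0,-0.124],[-5.8,-52.5,0],255],[[0,0,-0.124],[-5.8,-52.5,0],255],[[0,0,-0.124],[-5.8,-52.5,0],255],[[0,0,-0.123],[-5.7,-52.5,0],255],[[0,0,0],[0,0,-22],255],[[0,0,0],[0,0,0],255],[[0,0,0],[0,0,0],255]])

```text
clock: 5.25
position: [0.5523, -0.079, 0.0798]
ee_rot: [-0.0, 0.998, 0.065, -0.0]
contact_force: [-0.2, 0.0, -0.6]
width: 0.0187
```

```bash
python3 st.py; python3 - <<'E'
from rig import imaging
import cv2
a=imaging.get_image("top");b=imaging.get_image("side")
cv2.imwrite("pics/g2.png",cv2.hconcat([cv2.resize(a[150:250,260:390],None,fx=3,fy=3),cv2.resize(b[140:240,260:390],None,fx=3,fy=3)]))
E
```

```text
t 5.25 pos [552.3 -79.   79.8] jawdeg -82.58 tz [-0.  0. -1.] F [-0.2  0.  -0.6] w 18.7 q [-0.27  0.38  1.76  0.    1.    1.17]
```

View pics/g2.png

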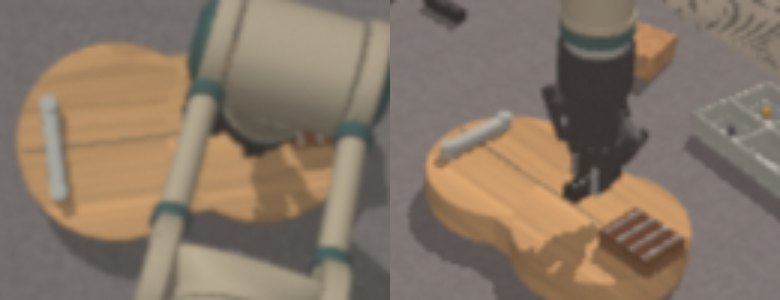

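Call:
arm_command(steps=[[[0,0,0],[0.3,-0.4,-25],255],[[0,0,0],[0,0,-9],255],[[0,0,0],[0,0,-3],255],[[0,0,0],[0,0,0],255],[[0,0,0],[0,0,0],255]])

```text
clock: 5.98
position: [0.5532, -0.08, 0.0435]
ee_rot: [0.0, 0.998, 0.064, 0.001]
contact_force: [-0.1, 0.3, -0.8]
width: 0.0189
```

```bash
python3 st.py
```

```text
t 5.97 pos [553.2 -80.   43.5] jawdeg -82.62 tz [ 0.001 -0.    -1.   ] F [-0.1  0.3 -0.8] w 18.9 q [-0.27  0.42  1.8  -0.    0.92  1.17]
```

Call:
arm_command(steps=[[[0,0,0],[0,0,-1.2],255],[[0,0,0],[0,0,0],255],[[0,0,0],[0,0,0],185],[[0,0,0],[0,0,0],165],[[0,0,0],[0,0,0],160],[[0,0,0],[0,0,40],160],[[0,0,0],[0,0,50],100],[[0,0,0],[-15,-60,20],100],[[0,0,0],[-15,-60,0],100],[[0,0,0],[-15,-60,0],100],[[0,0,0],[-15,-60,0],100]])

```text
clock: 7.35
position: [0.4926, -0.3193, 0.151]
ee_rot: [0.0, 0.998, 0.064, 0.0]
contact_force: [1.1, 0.2, -0.4]
width: 0.0519
```

```bash
python3 st.py; cat > chk.py <<'E'
import sys
from f2 import *
from rig import imaging
F=pickle.load(open("frame.pkl","rb")); Fm=np.mean([F["top"],F["side"]],0)
def check(names,tag,z0s={}):
    tgt=dict(narrow=.075,riser=.1425,wide=.1425,bridge=.211)
    n=Fm[:2];d=np.array([-np.sin(Fm[2]),np.cos(Fm[2])]);e=np.array([np.cos(Fm[2]),np.sin(Fm[2])])
    outp=[]
    for cam in ("top","side"):
        im=imaging.get_image(cam); it=[]
        nf=F[cam][:2];df=np.array([-np.sin(F[cam][2]),np.cos(F[cam][2])]);ef=np.array([np.cos(F[cam][2]),np.sin(F[cam][2])])
        for k in names:
            z0={"wide":.048}.get(k,.04)
            x0=(*(n+d*tgt[k]),Fm[2]-np.pi/2)
            pl=[(box(.078,.018),0,.011),(box(.066,.011),.011,.0157)] if k=="bridge" else parts(k)
            p,f=ffix(k,im,cam,x0,z0,pad=5,pl=pl)
            r=p[:2]-nf; print(cam,k,"world",(p[:2]*1e3).round(1),"along err %.1f lateral %.1f yawerr %.1f cost %.0f"%((r@df-tgt[k])*1e3,r@ef*1e3,np.degrees(p[2]-F[cam][2])+90,f))
            it.append((pl,p,z0))
        c=proj(cam,[[*(n+d*.13),.05]])[0].astype(int)
        outp.append(overlay(im,cam,it,5,(c[0]-38,c[1]-40,76,80)))
    cv2.imwrite(f"pics/chk_{tag}.png",np.hstack(outp))
if __name__=="__main__": check(sys.argv[2:],sys.argv[1])
E
python3 chk.py a narrow
```

```text
t 7.35 pos [ 492.6 -319.3  151. ] jawdeg -82.61 tz [ 0.001 -0.    -1.   ] F [ 1.1  0.2 -0.4] w 51.9 q [-0.69  0.35  1.61  0.    1.19  0.75]
top narrow world [553.7 -81.3] along err -2.0 lateral 1.0 yawerr 0.8 cost 65
side narrow world [554.5 -80.9] along err -1.5 lateral 1.4 yawerr 3.2 cost 565
```

View pics/chk_a.png

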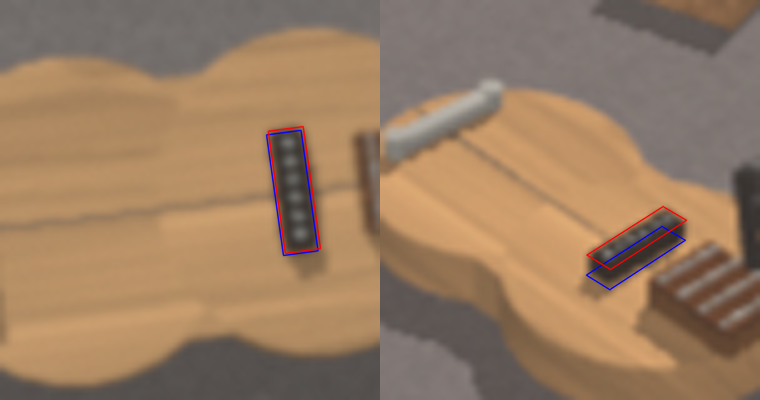

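Narrow pickup placed flat. The fits say it is about 1.5–2 mm too close to the neck. I'll cross-check that with a direct intensity profile along the centre line.

```bash
cat > prof.py <<'E'
from f2 import *
F=pickle.load(open("frame.pkl","rb"))
def prof(im,cam,z,rng,lats,F=None):
    p=Fr[cam]; d=np.array([-np.sin(p[2]),np.cos(p[2])]); e=np.array([np.cos(p[2]),np.sin(p[2])])
    s=np.arange(*rng); out=[]
    for l in lats:
        X=np.c_[p[:2]+np.outer(s,d)+l*e,np.full(len(s),z)]; q=proj(cam,X).astype(np.float32)
        out.append(cv2.remap(im.astype(np.float32).mean(2),q[None,:,0],q[None,:,1],cv2.INTER_CUBIC)[0])
    return s,np.mean(out,0)
Fr=F
if __name__=="__main__":
    im=imaging.get_image("top")
    for z in (.04,.056,.063):
        s,v=prof(im,"top",z,(.025,.105,.001),np.arange(-.02,.021,.002))
        g=np.gradient(v)
        # local extrema of gradient
        ex=[(round(s[i]*1e3,1),round(g[i],1)) for i in range(1,len(s)-1) if abs(g[i])>3 and abs(g[i])>=abs(g[i-1]) and abs(g[i])>abs(g[i+1])]
        print(z,ex)
    im0=pickle.load(open("det0.pkl","rb"))[0]
    for z in (.04,.056,.063):
        s,v=prof(im0,"top",z,(.02,.06,.001),np.arange(-.02,.021,.002)); g=np.gradient(v)
        print("before",z,[(round(s[i]*1e3,1),round(g[i],1)) for i in range(1,len(s)-1) if abs(g[i])>3 and abs(g[i])>=abs(g[i-1]) and abs(g[i])>abs(g[i+1])])
        s,v=prof(im0,"top",z,(.23,.275,.001),np.arange(-.03,.031,.002)); g=np.gradient(v)
        print("tail",z,[(round(s[i]*1e3,1),round(g[i],1)) for i in range(1,len(s)-1) if abs(g[i])>3 and abs(g[i])>=abs(g[i-1]) and abs(g[i])>abs(g[i+1])])
E
python3 prof.py
```

```text
0.04 [(np.float64(27.0), np.float32(-7.8)), (np.float64(34.0), np.float32(11.0)), (np.float64(61.0), np.float32(-10.8)), (np.float64(68.0), np.float32(6.8)), (np.float64(75.0), np.float32(-7.2)), (np.float64(82.0), np.float32(13.6))]
0.056 [(np.float64(29.0), np.float32(-7.8)), (np.float64(36.0), np.float32(11.1)), (np.float64(62.0), np.float32(-11.0)), (np.float64(70.0), np.float32(6.7)), (np.float64(76.0), np.float32(-7.2)), (np.float64(83.0), np.float32(13.8))]
0.063 [(np.float64(30.0), np.float32(-8.0)), (np.float64(37.0), np.float32(11.0)), (np.float64(63.0), np.float32(-11.0)), (np.float64(70.0), np.float32(6.8)), (np.float64(77.0), np.float32(-7.2)), (np.float64(84.0), np.float32(13.9))]
before 0.04 [(np.float64(27.0), np.float32(-8.1)), (np.float64(34.0), np.float32(11.1))]
tail 0.04 [(np.float64(245.0), np.float32(-5.7)), (np.float64(253.0), np.float32(8.6)), (np.float64(266.0), np.float32(-4.2))]
before 0.056 [(np.float64(23.0), np.float32(8.1)), (np.float64(29.0), np.float32(-8.1)), (np.float64(36.0), np.float32(11.2))]
tail 0.056 [(np.float64(244.0), np.float32(-5.7)), (np.float64(252.0), np.float32(8.6)), (np.float64(264.0), np.float32(-4.3))]
before 0.063 [(np.float64(23.0), np.float32(8.0)), (np.float64(30.0), np.float32(-8.2)), (np.float64(37.0), np.float32(11.1))]
tail 0.063 [(np.float64(244.0), np.float32(-5.8)), (np.float64(251.0), np.float32(8.7)), (np.float64(264.0), np.float32(-4.4))]
```

The profile puts the neck face at ~34.5 mm and the pickup's near edge at 62 mm, so the gap is about 28 mm. I'll regrasp it for +2 mm after the bridge, while I'm over the body. Now the bridge.

Call:
arm_command(steps=[[[0,0,0.157],[-8.5,-5.1,-12],120],[[0,0,0.157],[-8.5,-5.1,-12],120],[[0,0,0.157],[-8.5,-5.1,-12],120],[[0,0,0.157],[-8.5,-5.1,-12],120],[[0,0,0.157],[-8.5,-5.1,-12],120],[[0,0,0.157],[-8.5,-5.2,-12],120],[[0,0,0.159],[-8.6,-5.2,-12],120],[[0,0,0],[0,0,-25],120],[[0,0,0],[0,0,-15],120],[[0,0,0],[0,0,0],120],[[0,0,0],[0,0,0],120]])

```text
clock: 8.88
position: [0.4342, -0.3536, 0.0274]
ee_rot: [0.001, 0.817, 0.577, 0.0]
contact_force: [0.1, 0.8, -0.4]
width: 0.0451
```

```bash
python3 st.py; python3 - <<'E'
from rig import imaging
import cv2
a=imaging.get_image("top");b=imaging.get_image("side")
cv2.imwrite("pics/g3.png",cv2.hconcat([cv2.resize(a[195:265,400:470],None,fx=5,fy=5),cv2.resize(b[245:315,315:385],None,fx=5,fy=5)]))
E
```

```text
t 8.88 pos [ 434.2 -353.6   27.4] jawdeg -19.51 tz [ 0.001 -0.001 -1.   ] F [ 0.1  0.8 -0.4] w 45.1 q [-0.81  0.44  1.82  0.    0.88 -0.47]
```

View pics/g3.png

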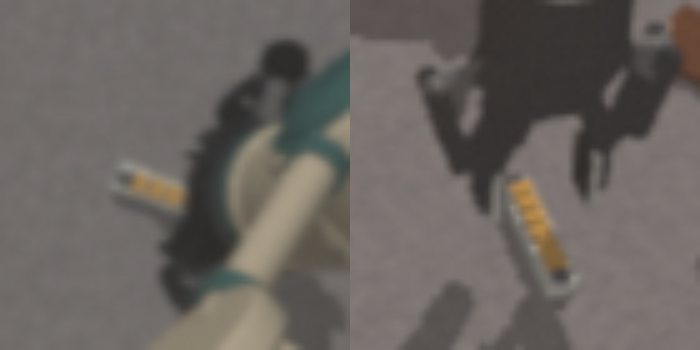

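The bridge sits between the open fingers. I'll lower and grip.

Call:
arm_command(steps=[[[0,0,0],[-1,-2,-15],135],[[0,0,0],[0,0,-8],150],[[0,0,0],[0,0,-2.2],150],[[0,0,0],[0,0,0],150],[[0,0,0],[0,0,0],255],[[0,0,0],[0,0,0],255],[[0,0,0],[0,0,0],255],[[0,0,0],[0,0,0],255]])

```text
clock: 9.98
position: [0.4328, -0.3558, 0.002]
ee_rot: [0.0, 0.817, 0.577, 0.0]
contact_force: [0.7, -0.3, 3.4]
width: 0.0162
```

```bash
python3 st.py
```

```text
t 9.97 pos [ 432.8 -355.8    2. ] jawdeg -19.54 tz [ 0.001 -0.001 -1.   ] F [ 0.7 -0.3  3.4] w 16.2 q [-0.81  0.47  1.84  0.    0.82 -0.47]
```

Call:
arm_command(steps=[[[0,0,0],[0,0,20],255],[[0,0,0],[0,0,50],255],[[0,0,-0.138],[12.7,51.5,30],255],[[0,0,-0.138],[12.7,51.5,0],255],[[0,0,-0.138],[12.7,51.5,0],255],[[0,0,-0.138],[12.7,51.5,0],255],[[0,0,-0.138],[12.7,51.6,0],255],[[0,0,-0.137],[12.7,51.6,0],255],[[0,0,-0.137],[12.7,51.6,0],255],[[0,0,-0.137],[12.7,51.6,0],255],[[0,0,0],[0,0,-22],255],[[0,0,0],[0,0,0],255],[[0,0,0],[0,0,0],255]])

```text
clock: 11.6
position: [0.5341, 0.0564, 0.0798]
ee_rot: [0.0, 0.998, 0.064, -0.0]
contact_force: [-0.3, 0.2, -1.0]
width: 0.0168
```

```bash
python3 st.py
```

```text
t 11.6 pos [534.1  56.4  79.8] jawdeg -82.65 tz [-0. -0. -1.] F [-0.3  0.2 -1. ] w 16.8 q [-0.02  0.35  1.81 -0.    0.98  1.42]
```

Call:
arm_command(steps=[[[0,0,0],[0.2,0.2,-25],255],[[0,0,0],[0,0,-9],255],[[0,0,0],[0,0,-3.8],255],[[0,0,0],[0,0,0],255],[[0,0,0],[0,0,0],255]])

```text
clock: 12.22
position: [0.5349, 0.0569, 0.0424]
ee_rot: [0.0, 0.998, 0.064, 0.001]
contact_force: [-0.4, -0.8, -0.7]
width: 0.0166
```

```bash
python3 st.py
```

```text
t 12.22 pos [534.9  56.9  42.4] jawdeg -82.64 tz [ 0.001 -0.    -1.   ] F [-0.4 -0.8 -0.7] w 16.6 q [-0.02  0.4   1.85 -0.    0.89  1.42]
```

Call:
arm_command(steps=[[[0,0,0],[0,0,-0.6],255],[[0,0,0],[0,0,0],255],[[0,0,0],[0,0,0],190],[[0,0,0],[0,0,0],170],[[0,0,0],[0,0,0],165],[[0,0,0],[0,0,40],165],[[0,0,0],[0,-30,50],150],[[0,0,0],[0,-60,0],150],[[0,0,0],[0,-60,0],150],[[0,0,0],[0,-60,0],150],[[0,0,0],[0,-60,0],150],[[0,0,0],[0,-60,0],150]])

```text
clock: 13.72
position: [0.5342, -0.2748, 0.1311]
ee_rot: [-0.0, 0.998, 0.064, 0.0]
contact_force: [1.5, 0.3, 1.4]
width: 0.0351
```

```bash
python3 st.py; python3 chk.py b narrow bridge; python3 prof.py|head -3; python3 - <<'E'
from prof import *
im=imaging.get_image("top")
for z in (.04,.051):
    s,v=prof(im,"top",z,(.185,.26,.001),np.arange(-.026,.027,.002)); g=np.gradient(v)
    print(z,[(int(s[i]*1e3+.5),round(float(g[i]),1)) for i in range(1,len(s)-1) if abs(g[i])>2 and abs(g[i])>=abs(g[i-1]) and abs(g[i])>abs(g[i+1])])
E
```

```text
t 13.72 pos [ 534.2 -274.8  131.1] jawdeg -82.63 tz [ 0.  0. -1.] F [1.5 0.3 1.4] w 35.1 q [-0.59  0.38  1.6   0.    1.16  0.85]
top narrow world [553.7 -81.3] along err -2.0 lateral 1.0 yawerr 0.7 cost 65
top bridge world [533.7  55. ] along err -0.3 lateral -1.2 yawerr 1.2 cost 53
side narrow world [554.5 -80.9] along err -1.5 lateral 1.3 yawerr 3.2 cost 566
side bridge world [535.3  58.3] along err 3.0 lateral 0.1 yawerr 1.6 cost 388
0.04 [(np.float64(27.0), np.float32(-7.9)), (np.float64(34.0), np.float32(11.0)), (np.float64(60.0), np.float32(-10.8)), (np.float64(68.0), np.float32(6.8)), (np.float64(75.0), np.float32(-7.1)), (np.float64(82.0), np.float32(13.6))]
0.056 [(np.float64(29.0), np.float32(-7.9)), (np.float64(36.0), np.float32(11.1)), (np.float64(62.0), np.float32(-11.0)), (np.float64(70.0), np.float32(6.7)), (np.float64(76.0), np.float32(-7.2)), (np.float64(83.0), np.float32(13.8))]
0.063 [(np.float64(30.0), np.float32(-8.1)), (np.float64(37.0), np.float32(11.0)), (np.float64(63.0), np.float32(-11.0)), (np.float64(70.0), np.float32(6.8)), (np.float64(77.0), np.float32(-7.2)), (np.float64(84.0), np.float32(13.9))]
0.04 [(198, -4.4), (203, 3.2), (215, 4.4), (221, -2.6), (245, -5.6), (252, 8.5)]
0.051 [(198, -4.4), (203, 3.3), (215, 4.5), (221, -2.6), (245, -5.6), (252, 8.6)]
```

View pics/chk_b.png

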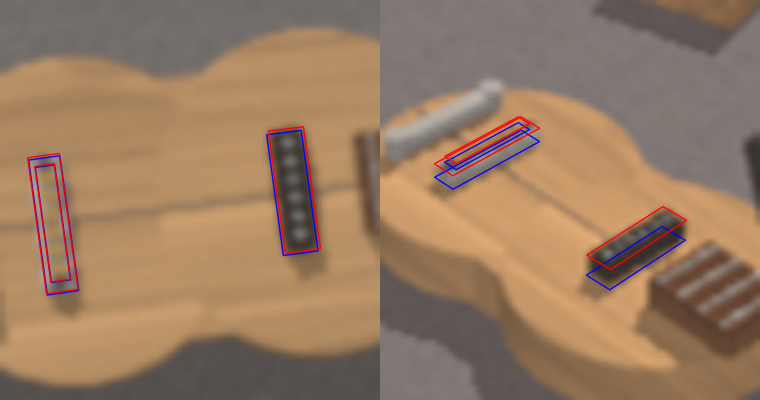

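```bash
cat > line.py <<'E'
from f2 import *
F=pickle.load(open("frame.pkl","rb"))
im0,sd0,_=pickle.load(open("det0.pkl","rb"))
for cam,im in (("top",im0),("side",sd0)):
    p=F[cam]; d=np.array([-np.sin(p[2]),np.cos(p[2])]); e=np.array([np.cos(p[2]),np.sin(p[2])])
    S_=np.arange(.045,.24,.003); l=np.arange(-.012,.0121,.0005); pts=[]
    G=im.astype(np.float32).mean(2)
    for s in S_:
        X=np.c_[p[:2]+s*d+l[:,None]*e,np.full(len(l),.04)]; q=proj(cam,X).astype(np.float32)
        v=cv2.GaussianBlur(cv2.remap(G,q[None,:,0],q[None,:,1],cv2.INTER_CUBIC),(0,0),1.5)[0]
        base=np.polyval(np.polyfit(l,v,1),l); w=np.clip(base-v,0,None)**2
        if (base-v).max()<5: continue
        m=l[np.argmax(base-v)]; k=abs(l-m)<.004; pts.append((s,(l[k]*w[k]).sum()/w[k].sum()))
    pts=np.array(pts); 
    from scipy.stats import theilslopes
    r=theilslopes(pts[:,1],pts[:,0]); print(cam,len(pts),"lat at neck %.1f, mid %.1f, tail %.1f mm; dyaw %.2f deg"%(1e3*r[1],1e3*(r[1]+.14*r[0]),1e3*(r[1]+.258*r[0]),-np.degrees(r[0])))
E
python3 line.py
```

```text
top 65 lat at neck 1.3, mid 0.3, tail -0.6 mm; dyaw 0.42 deg
side 65 lat at neck 1.7, mid 0.7, tail -0.2 mm; dyaw 0.43 deg
```

The pencil line gives a yaw of 7.8° and passes within ~1 mm of both pieces. The bridge is good: gap about 30 mm, lateral −1 mm. Now I'll shift the narrow pickup 2 mm away from the neck.

Call:
arm_command(steps=[[[0,0,0],[4.7,48.7,-10],150],[[0,0,0],[4.7,48.7,-10],150],[[0,0,0],[4.7,48.7,-10],150],[[0,0,0],[4.7,48.7,-10],150],[[0,0,0],[0,0,0],150],[[0,0,0],[0,0,-25],150],[[0,0,0],[0,0,-20],150],[[0,0,0],[0,0,-3],150],[[0,0,0],[0,0,0],150],[[0,0,0],[0,0,0],150]])

```text
clock: 15.18
position: [0.5538, -0.0784, 0.0442]
ee_rot: [0.0, 0.998, 0.064, 0.001]
contact_force: [-1.2, 0.7, -0.3]
width: 0.0351
```

```bash
python3 st.py
```

```text
t 15.18 pos [553.8 -78.4  44.2] jawdeg -82.63 tz [ 0.002 -0.001 -1.   ] F [-1.2  0.7 -0.3] w 35.1 q [-0.27  0.42  1.8  -0.    0.92  1.18]
```

Call:
arm_command(steps=[[[0,0,0],[-0.8,0.5,-1.2],150],[[0,0,0],[0,0,0],150],[[0,0,0],[0,0,0],180],[[0,0,0],[0,0,0],200],[[0,0,0],[0,0,0],220],[[0,0,0],[0,0,0],220],[[0,0,0],[0,0,0],190],[[0,0,0],[0,0,0],165],[[0,0,0],[0,0,0],160],[[0,0,0],[0,0,40],160],[[0,0,0],[0,0,40],120],[[0,0,0.05],[7,-60,20],50],[[0,0,0.18],[10,-60,0],50],[[0,0,0.18],[12,-60,0],50],[[0,0,0.18],[12,-40,0],50]])

```text
clock: 17.05
position: [0.5933, -0.2994, 0.1416]
ee_rot: [0.0, 0.935, 0.354, 0.0]
contact_force: [0.5, 1.1, 0.2]
width: 0.0686
```

```bash
python3 st.py;  python3 chk.py c narrow bridge; python3 prof.py|head -2
```

```text
t 17.05 pos [ 593.3 -299.4  141.6] jawdeg -48.57 tz [ 0.    -0.001 -1.   ] F [0.5 1.1 0.2] w 68.6 q [-0.57  0.46  1.44 -0.    1.24  0.28]
top narrow world [553.6 -79.1] along err 0.1 lateral 1.2 yawerr 0.4 cost 62
top bridge world [533.5  55.3] along err 0.1 lateral -1.3 yawerr 1.2 cost 53
side narrow world [554.7 -78.5] along err 0.9 lateral 1.8 yawerr 2.9 cost 570
side bridge world [535.4  58.3] along err 3.0 lateral 0.2 yawerr 1.4 cost 387
0.04 [(np.float64(27.0), np.float32(-7.9)), (np.float64(34.0), np.float32(10.8)), (np.float64(63.0), np.float32(-11.3)), (np.float64(71.0), np.float32(7.1)), (np.float64(77.0), np.float32(-7.5)), (np.float64(84.0), np.float32(13.4))]
0.056 [(np.float64(29.0), np.float32(-7.9)), (np.float64(36.0), np.float32(10.9)), (np.float64(64.0), np.float32(-11.4)), (np.float64(72.0), np.float32(7.3)), (np.float64(79.0), np.float32(-7.5)), (np.float64(85.0), np.float32(13.5))]
```

View pics/chk_c.png

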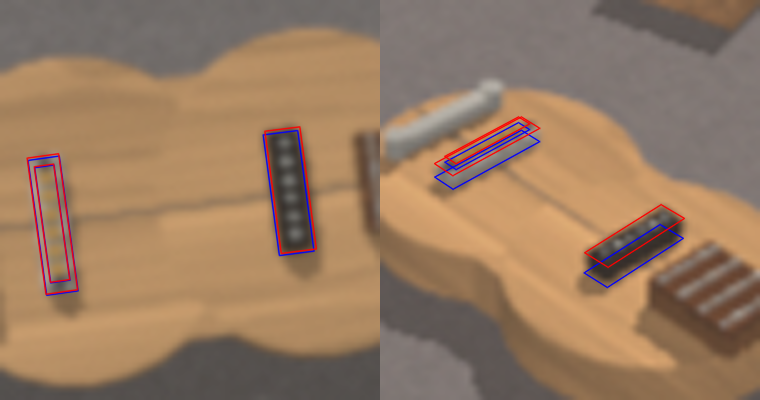

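The narrow gap now measures about 29.7 mm. Next, the riser.

Call:
arm_command(steps=[[[0,0,0.185],[2,-2.4,-18],60],[[0,0,0.185],[2,-2.4,-18],60],[[0,0,0.185],[2,-2.4,-18],60],[[0,0,0.185],[2,-2.4,-18],60],[[0,0,0.185],[2,-2.3,-18],60],[[0,0,0.185],[2,-2.2,-18],60],[[0,0,0],[0,0,0],60],[[0,0,0],[0,0,0],60]])

```text
clock: 18.2
position: [0.6054, -0.3098, 0.0343]
ee_rot: [0.0, 0.611, 0.792, 0.0]
contact_force: [0.8, -0.8, 0.5]
width: 0.0657
```

```bash
python3 st.py; python3 - <<'E'
from rig import imaging
import cv2
a=imaging.get_image("top");b=imaging.get_image("side")
cv2.imwrite("pics/g4.png",cv2.hconcat([cv2.resize(a[140:210,385:455],None,fx=5,fy=5),cv2.resize(b[210:280,355:425],None,fx=5,fy=5)]))
E
```

```text
t 18.2 pos [ 605.4 -309.8   34.3] jawdeg 14.65 tz [ 0.  0. -1.] F [ 0.8 -0.8  0.5] w 65.7 q [-0.58  0.58  1.52  0.    1.04 -0.83]
```

View pics/g4.png

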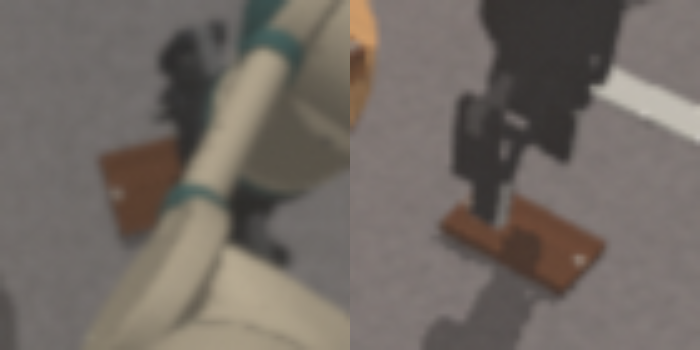

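Call:
arm_command(steps=[[[0,0,0.01],[0.4,-3.7,-10],60],[[0,0,0],[0,0,-12],60],[[0,0,0],[0,0,-6],60],[[0,0,0],[0,0,0],60],[[0,0,0],[0,0,0],60]])

```text
clock: 18.92
position: [0.6058, -0.3145, 0.0057]
ee_rot: [0.0, 0.606, 0.795, 0.0]
contact_force: [-0.3, -0.7, 0.7]
width: 0.0654
```

```bash
python3 st.py; python3 - <<'E'
from rig import imaging
import cv2
a=imaging.get_image("top");b=imaging.get_image("side")
cv2.imwrite("pics/g5.png",cv2.hconcat([cv2.resize(a[140:210,385:455],None,fx=5,fy=5),cv2.resize(b[220:290,355:425],None,fx=5,fy=5)]))
E
```

```text
t 18.93 pos [ 605.8 -314.5    5.7] jawdeg 15.35 tz [ 0. -0. -1.] F [-0.3 -0.7  0.7] w 65.4 q [-0.58  0.61  1.54  0.    0.99 -0.85]
```

View pics/g5.png

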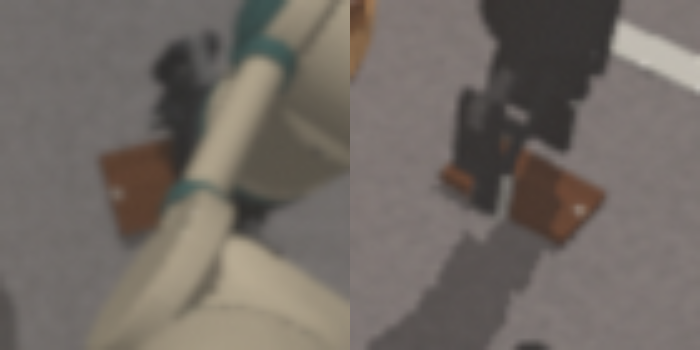

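Call:
arm_command(steps=[[[0,0,0],[0,0,-5],60],[[0,0,0],[0,0,-2],60],[[0,0,0],[0,0,0],60],[[0,0,0],[0,0,0],60]])

```text
clock: 19.52
position: [0.6057, -0.3144, -0.0013]
ee_rot: [0.0, 0.606, 0.795, 0.0]
contact_force: [-0.5, 1.5, -0.3]
width: 0.0651
```

```bash
python3 st.py
```

```text
t 19.52 pos [ 605.7 -314.4   -1.3] jawdeg 15.36 tz [ 0.  0. -1.] F [-0.5  1.5 -0.3] w 65.1 q [-0.58  0.62  1.55  0.    0.97 -0.85]
```

No contact, as expected, because the open tips sit further back. Closing.

Call:
arm_command(steps=[[[0,0,0],[0,0,0],100],[[0,0,0],[0,0,0],130],[[0,0,0],[0,0,0],255],[[0,0,0],[0,0,0],255],[[0,0,0],[0,0,0],255]])

```text
clock: 20.15
position: [0.6061, -0.3146, -0.0008]
ee_rot: [0.001, 0.606, 0.795, 0.0]
contact_force: [0.4, 0.2, 5.7]
width: 0.0486
```

```bash
python3 st.py
```

```text
t 20.15 pos [ 606.1 -314.6   -0.8] jawdeg 15.36 tz [ 0.001 -0.001 -1.   ] F [0.4 0.2 5.7] w 48.6 q [-0.58  0.62  1.55  0.    0.97 -0.85]
```

Call:
arm_command(steps=[[[0,0,0],[0,0,20],255],[[0,0,0],[0,0,50],255],[[0,0,0.179],[-7.7,37.9,30],255],[[0,0,0.179],[-7.7,37.9,0],255],[[0,0,0.179],[-7.7,37.9,0],255],[[0,0,0.179],[-7.7,37.9,0],255],[[0,0,0.179],[-7.7,37.9,0],255],[[0,0,0.179],[-7.7,37.9,0],255],[[0,0,0.178],[-7.8,38,0],255],[[0,0,0.178],[-7.8,38,0],255],[[0,0,0],[0,0,-22],255],[[0,0,0],[0,0,0],255],[[0,0,0],[0,0,0],255]])

```text
clock: 21.78
position: [0.5439, -0.0113, 0.0767]
ee_rot: [-0.0, -0.063, 0.998, 0.0]
contact_force: [0.2, 0.4, -1.0]
width: 0.0485
```

```bash
python3 st.py; python3 - <<'E'
from rig import imaging
import cv2
a=imaging.get_image("top");b=imaging.get_image("side")
cv2.imwrite("pics/g6.png",cv2.hconcat([cv2.resize(a[150:250,260:390],None,fx=3,fy=3),cv2.resize(b[140:240,260:390],None,fx=3,fy=3)]))
E
```

```text
t 21.77 pos [543.9 -11.3  76.7] jawdeg 97.26 tz [-0.  0. -1.] F [ 0.2  0.4 -1. ] w 48.5 q [-0.15  0.36  1.8  -0.    0.98 -1.85]
```

View pics/g6.png

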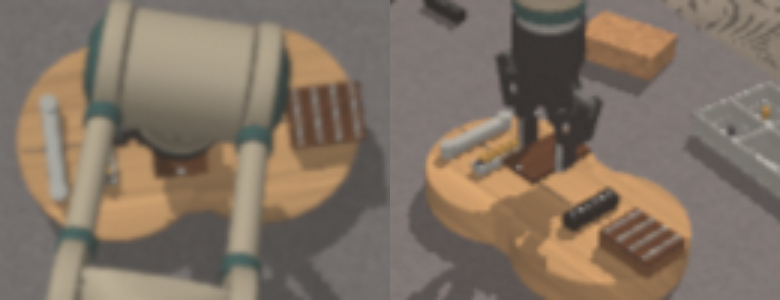

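The riser is held level between the bridge and the narrow pickup. Lowering it.

Call:
arm_command(steps=[[[0,0,0],[0.3,0,-22],255],[[0,0,0],[0,0,-10],255],[[0,0,0],[0,0,-4.3],255],[[0,0,0],[0,0,0],255],[[0,0,0],[0,0,0],255]])

```text
clock: 22.5
position: [0.5446, -0.0111, 0.0409]
ee_rot: [0.001, -0.064, 0.998, -0.0]
contact_force: [0.2, 0.0, -0.9]
width: 0.0481
```

```bash
python3 st.py
```

```text
t 22.5 pos [544.6 -11.1  40.9] jawdeg 97.29 tz [ 0.001 -0.    -1.   ] F [ 0.2  0.  -0.9] w 48.1 q [-0.15  0.41  1.84  0.    0.9  -1.85]
```

Call:
arm_command(steps=[[[0,0,0],[0,0,-1],255],[[0,0,0],[0,0,-0.4],255],[[0,0,0],[0,0,0],100],[[0,0,0],[0,0,0],85],[[0,0,0],[0,0,0],78],[[0,0,0],[0,0,30],78],[[0,0,0],[0,0,50],80],[[0,0,-0.185],[-10.1,34.5,10],85],[[0,0,-0.186],[-10.1,34.5,0],85],[[0,0,-0.186],[-10.1,34.5,0],85],[[0,0,-0.186],[-10.1,34.5,0],85],[[0,0,-0.186],[-10.1,34.5,0],85],[[0,0,-0.186],[-10.1,34.5,0],85],[[0,0,-0.186],[-10.1,34.5,0],85],[[0,0,-0.186],[-10.1,34.5,0],85],[[0,0,-0.185],[-10.2,34.7,0],85],[[0,0,0],[0,0,0],85],[[0,0,0],[0,0,0],85]])

```text
clock: 24.75
position: [0.4531, 0.2993, 0.1289]
ee_rot: [0.0, 0.697, 0.717, -0.0]
contact_force: [0.5, -0.3, -0.8]
width: 0.057
```

```bash
python3 st.py;  python3 chk.py d narrow riser bridge; python3 - <<'E'
from prof import *
im=imaging.get_image("top")
for z in (.04,.048):
    s,v=prof(im,"top",z,(.1,.19,.001),np.arange(-.026,.027,.002)); g=np.gradient(v)
    print(z,[(int(s[i]*1e3+.5),round(float(g[i]),1)) for i in range(1,len(s)-1) if abs(g[i])>2 and abs(g[i])>=abs(g[i-1]) and abs(g[i])>abs(g[i+1])])
E
```

```text
t 24.75 pos [453.1 299.3 128.9] jawdeg 1.6 tz [-0.    -0.001 -1.   ] F [ 0.5 -0.3 -0.8] w 57.0 q [ 0.46  0.31  1.73 -0.    1.1   0.43]
top narrow world [553.6 -79.2] along err 0.1 lateral 1.1 yawerr 0.4 cost 67
top riser world [542.3 -12.5] along err 0.1 lateral -1.4 yawerr 0.1 cost 40
top bridge world [533.7  55.1] along err -0.2 lateral -1.1 yawerr 1.6 cost 57
side narrow world [544.1 -91.3] along err -10.5 lateral -10.3 yawerr 2.3 cost 1002
side riser world [539.3 -14.1] along err -0.8 lateral -5.2 yawerr 0.6 cost 553
side bridge world [536.   -3.2] along err -58.1 lateral -7.1 yawerr 0.1 cost 454
0.04 [(116, -10.2), (167, 10.3)]
0.048 [(117, -10.3), (167, 10.4)]
```

View pics/chk_d.png

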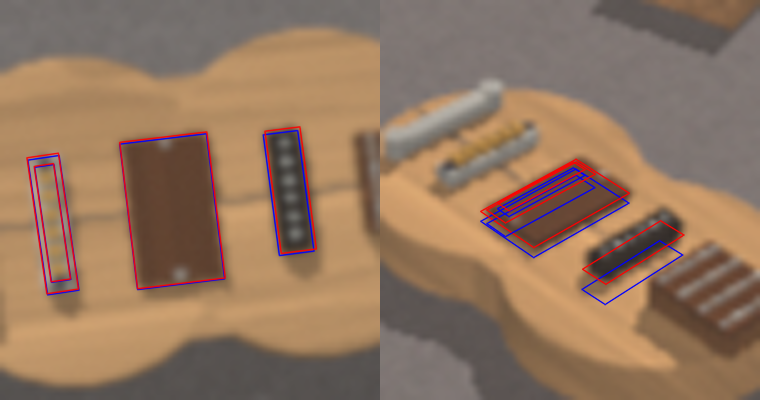

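In the top view the riser is 0.1 mm off along the line and −1.4 mm lateral (−1.7 against the pencil line). The side fits were confused by neighbouring parts, so I'll fit all three jointly there with the neck and tailpiece regions included.

```bash
cat > joint.py <<'E'
from f1 import *
import sys
Fr=pickle.load(open("frame.pkl","rb"))
def bp(): return {"narrow":parts("narrow"),"riser":parts("riser"),"wide":parts("wide"),"bridge":[(box(.078,.018),0,.011),(box(.066,.011),.011,.0157)]}
TG=dict(narrow=.075,riser=.1425,wide=.1425,bridge=.211); Z0=dict(narrow=.04,riser=.04,bridge=.04,wide=.048)
LINE=(0.0015,-np.tan(np.radians(.42)))  # lateral of pencil line vs frame
def joint(img,cam,names):
    fr=Fr[cam]; n=fr[:2];yaw=fr[2]; d=np.array([-np.sin(yaw),np.cos(yaw)]);e=np.array([np.cos(yaw),np.sin(yaw)])
    c=proj(cam,[[*(n+d*.13),.045]])[0]; off=np.array([int(c[0])-58,int(c[1])-50]); sh=(96,116)
    base=lab(cam,fr,off,sh); W=lambda p,z:np.c_[p,np.full(len(p),z)]
    B=img[off[1]:off[1]+sh[0],off[0]:off[0]+sh[1]].reshape(-1,3).astype(float)
    P0=bp(); 
    def poses(u): 
        u=u.reshape(-1,3); return [np.r_[n+d*(TG[k]+a/1e3)+e*b/1e3,yaw-np.pi/2+g*.02] for k,(a,b,g) in zip(names,u)]
    def f(u):
        ps=poses(u); m=base.copy()
        for k,p in zip(names,ps):
            for pts,a,b in P0[k]:
                w=tf(pts,p); s=np.zeros_like(m); draw(s,cam,np.r_[W(w,Z0[k]),W(w+L*b,.04)],off,1); m[(s>0)&(m==3)]=4
        kk=9
        order=sorted(range(len(names)),key=lambda i:Z0[names[i]])
        for i in order:
            k=names[i]
            for pts,a,b in P0[k]:
                w=tf(pts,ps[i]); draw(m,cam,np.r_[W(w,Z0[k]+a),W(w,Z0[k]+b)],off,kk); draw(m,cam,W(w,Z0[k]+b),off,kk+1); kk+=2
        A=np.stack([cv2.GaussianBlur(cv2.resize((m==i).astype(np.float32),(sh[1],sh[0]),interpolation=cv2.INTER_AREA),(0,0),.7).ravel() for i in range(kk)],-1)
        sol=np.linalg.solve(A.T@A+1e-3*np.eye(kk),A.T@B); r=np.abs(B-A@sol); return (np.minimum(r,50)**2).mean()
    u=np.zeros(3*len(names))
    for it in range(3):
        for i in range(len(names)):
            def g(v):
                x=u.copy(); x[3*i:3*i+3]=v; return f(x)
            v0=u[3*i:3*i+3]; s=np.vstack([v0]+[v0+(3,2,1)[it]*q for q in np.eye(3)])
            r=minimize(g,v0,method="Nelder-Mead",options=dict(initial_simplex=s,xatol=.03,fatol=1e-3,maxiter=60)); u[3*i:3*i+3]=r.x
    return u.reshape(-1,3),poses(u),f(u)
if __name__=="__main__":
    names=sys.argv[2:]; outp=[]
    for cam in ("top","side"):
        im=imaging.get_image(cam); u,ps,c=joint(im,cam,names)
        for k,(a,b,g) in zip(names,u): 
            l=1e3*(LINE[0]+LINE[1]*TG[k])
            print(cam,k,"along %.1f  lateral vs line %.1f (raw %.1f) yaw vs line %.1f"%(a,b-l,b,np.degrees(g*.02)-.42))
        print("cost",round(c,1))
        q=proj(cam,[[*(Fr[cam][:2]+np.array([-.13*np.sin(Fr[cam][2]),.13*np.cos(Fr[cam][2])])),.05]])[0].astype(int)
        outp.append(overlay(im,cam,[(bp()[k],p,Z0[k]) for k,p in zip(names,ps)],5,(q[0]-38,q[1]-40,76,80)))
    cv2.imwrite(f"pics/j_{sys.argv[1]}.png",np.hstack(outp))
E
time python3 joint.py d narrow riser bridge
```

```text
top narrow along 0.6  lateral vs line -0.0 (raw 0.9) yaw vs line 0.1
top riser along 0.1  lateral vs line -1.9 (raw -1.4) yaw vs line -0.5
top bridge along -0.2  lateral vs line -1.1 (raw -1.1) yaw vs line -0.1
cost 41.7
side narrow along 2.0  lateral vs line 1.6 (raw 2.5) yaw vs line 2.7
side riser along 1.7  lateral vs line -0.5 (raw 0.0) yaw vs line 0.3
side bridge along 0.8  lateral vs line -1.2 (raw -1.3) yaw vs line 0.2
cost 82.9
real	0m39.994s
user	0m33.313s
sys	0m4.913s
```

View pics/j_d.png

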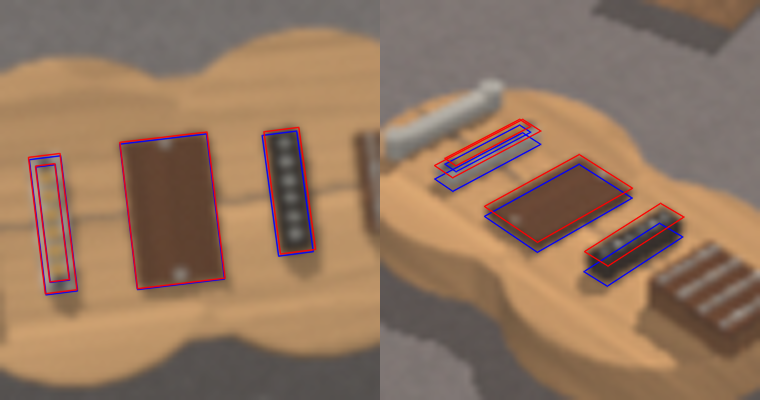

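All within about 2 mm and flat, which is good enough. Now the wide pickup.

Call:
arm_command(steps=[[[0,0,0],[0.4,0.3,-40],85],[[0,0,0],[0,0,-50],85],[[0,0,0],[0,0,-14],90],[[0,0,0],[0,0,0],90],[[0,0,0],[0,0,0],90]])

```text
clock: 25.62
position: [0.4551, 0.3006, 0.0266]
ee_rot: [0.001, 0.698, 0.716, 0.002]
contact_force: [-0.8, 0.2, -0.3]
width: 0.0552
```

```bash
python3 st.py; python3 - <<'E'
from rig import imaging
import cv2
a=imaging.get_image("top");b=imaging.get_image("side")
cv2.imwrite("pics/g7.png",cv2.hconcat([cv2.resize(a[190:260,175:245],None,fx=5,fy=5),cv2.resize(b[130:200,205:275],None,fx=5,fy=5)]))
E
```

```text
t 25.62 pos [455.1 300.6  26.6] jawdeg 1.48 tz [ 0.003  0.001 -1.   ] F [-0.8  0.2 -0.3] w 55.2 q [ 0.46  0.42  1.85 -0.    0.86  0.43]
```

View pics/g7.png

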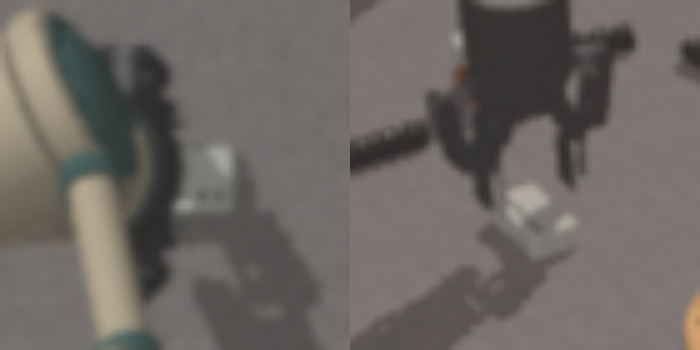

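Call:
arm_command(steps=[[[0,0,0],[-0.6,-0.4,-14],90],[[0,0,0],[0,0,-8],90],[[0,0,0],[0,0,-1.5],90],[[0,0,0],[0,0,0],90],[[0,0,0],[0,0,0],90],[[0,0,0],[0,0,0],90]])

```text
clock: 26.48
position: [0.4531, 0.2997, 0.0017]
ee_rot: [0.0, 0.698, 0.716, 0.0]
contact_force: [0.7, -0.2, 0.0]
width: 0.0553
```

```bash
python3 st.py
```

```text
t 26.48 pos [453.1 299.7   1.7] jawdeg 1.49 tz [ 0.001  0.    -1.   ] F [ 0.7 -0.2  0. ] w 55.3 q [ 0.46  0.46  1.88 -0.    0.8   0.43]
```

Call:
arm_command(steps=[[[0,0,0],[0,0,0.8],110],[[0,0,0],[0,0,0],135],[[0,0,0],[0,0,0],255],[[0,0,0],[0,0,0],255],[[0,0,0],[0,0,0],255]])

```text
clock: 27.1
position: [0.4533, 0.2998, 0.0027]
ee_rot: [0.0, 0.698, 0.716, 0.0]
contact_force: [0.6, -0.2, 5.4]
width: 0.0373
```

```bash
python3 st.py
```

```text
t 27.1 pos [453.3 299.8   2.7] jawdeg 1.49 tz [ 0.001  0.    -1.   ] F [ 0.6 -0.2  5.4] w 37.3 q [ 0.46  0.46  1.88 -0.    0.8   0.43]
```

Call:
arm_command(steps=[[[0,0,0],[0,0,20],255],[[0,0,0],[0,0,50],255],[[0,0,0.167],[9,-31.1,45],255],[[0,0,0.167],[9,-31.1,0],255],[[0,0,0.167],[9,-31.1,0],255],[[0,0,0.167],[9,-31.1,0],255],[[0,0,0.167],[9,-31.1,0],255],[[0,0,0.167],[9,-31.1,0],255],[[0,0,0.167],[9,-31.1,0],255],[[0,0,0.167],[9,-31.1,0],255],[[0,0,0.168],[9,-31.1,0],255],[[0,0,0.168],[8.9,-31,0],255],[[0,0,0],[0,0,-25],255],[[0,0,0],[0,0,0],255],[[0,0,0],[0,0,0],255]])

```text
clock: 28.98
position: [0.5425, -0.011, 0.0922]
ee_rot: [-0.0, -0.064, 0.998, 0.0]
contact_force: [-0.2, 0.9, -0.8]
width: 0.0369
```

```bash
python3 st.py; python3 - <<'E'
from rig import imaging
import cv2
a=imaging.get_image("top");b=imaging.get_image("side")
cv2.imwrite("pics/g8.png",cv2.hconcat([cv2.resize(a[150:250,260:390],None,fx=3,fy=3),cv2.resize(b[140:240,260:390],None,fx=3,fy=3)]))
E
```

```text
t 28.98 pos [542.5 -11.   92.2] jawdeg 97.3 tz [-0.001  0.    -1.   ] F [-0.2  0.9 -0.8] w 36.9 q [-0.15  0.34  1.78  0.    1.02 -1.85]
```

View pics/g8.png

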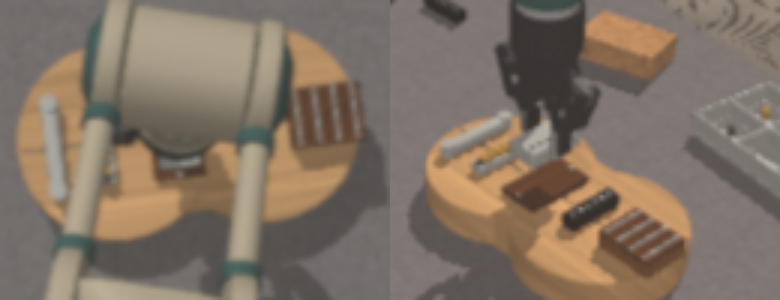

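Call:
arm_command(steps=[[[0,0,0],[0.4,0,-25],255],[[0,0,0],[0,0,-11],255],[[0,0,0],[0,0,-4.3],255],[[0,0,0],[0,0,0],255],[[0,0,0],[0,0,0],255]])

```text
clock: 29.7
position: [0.5438, -0.0113, 0.0526]
ee_rot: [0.001, -0.064, 0.998, -0.0]
contact_force: [0.4, -0.6, -2.0]
width: 0.0372
```

```bash
python3 st.py
```

```text
t 29.7 pos [543.8 -11.3  52.6] jawdeg 97.29 tz [ 0.001 -0.    -1.   ] F [ 0.4 -0.6 -2. ] w 37.2 q [-0.15  0.39  1.83  0.    0.92 -1.85]
```

Call:
arm_command(steps=[[[0,0,0],[-0.3,0,-1.2],255],[[0,0,0],[0,0,0],255],[[0,0,0],[0,0,0],255]])

```text
clock: 30.08
position: [0.543, -0.0113, 0.0509]
ee_rot: [0.0, -0.064, 0.998, 0.0]
contact_force: [0.3, -0.3, -1.7]
width: 0.0371
```

```bash
python3 st.py
```

```text
t 30.07 pos [543.  -11.3  50.9] jawdeg 97.29 tz [ 0.  0. -1.] F [ 0.3 -0.3 -1.7] w 37.1 q [-0.15  0.39  1.83  0.    0.92 -1.85]
```

Call:
arm_command(steps=[[[0,0,0],[0,0,-0.4],255],[[0,0,0],[0,0,0],255],[[0,0,0],[0,0,0],135],[[0,0,0],[0,0,0],120],[[0,0,0],[0,0,0],112],[[0,0,0],[0,0,30],112],[[0,0,0],[0,0,50],100],[[0,0,-0.1],[-10,50,0],85],[[0,0,-0.1],[-10,50,0],85],[[0,0,-0.1],[-10,50,0],85],[[0,0,-0.1],[-10,50,0],85],[[0,0,-0.1],[-10,50,0],85],[[0,0,0],[-10,50,0],85],[[0,0,0],[-10,30,0],85]])

```text
clock: 31.82
position: [0.4725, 0.3211, 0.1304]
ee_rot: [0.0, 0.185, 0.983, 0.0]
contact_force: [0.4, -0.2, -0.3]
width: 0.0569
```

```bash
python3 st.py; python3 joint.py e narrow riser bridge wide; python3 - <<'E'
from rig import imaging
import cv2
a=imaging.get_image("top");b=imaging.get_image("side")
cv2.imwrite("pics/full_e.png",cv2.vconcat([cv2.resize(a,(480,300)),cv2.resize(b,(480,300))]))
E
```

```text
t 31.82 pos [472.5 321.1 130.4] jawdeg 68.73 tz [ 0.     0.001 -1.   ] F [ 0.4 -0.2 -0.3] w 56.9 q [ 0.47  0.34  1.67  0.    1.13 -0.72]
top narrow along 0.7  lateral vs line 0.0 (raw 1.0) yaw vs line 0.1
top riser along -0.3  lateral vs line -1.6 (raw -1.1) yaw vs line 0.2
top bridge along 0.1  lateral vs line -1.4 (raw -1.4) yaw vs line 0.9
top wide along 0.4  lateral vs line -2.4 (raw -1.9) yaw vs line -1.0
cost 45.8
side narrow along 1.9  lateral vs line 1.7 (raw 2.6) yaw vs line 2.3
side riser along 1.0  lateral vs line -0.6 (raw -0.2) yaw vs line 1.2
side bridge along 1.2  lateral vs line -0.9 (raw -1.0) yaw vs line 0.3
side wide along -0.1  lateral vs line -3.5 (raw -3.0) yaw vs line 0.2
cost 84.4
```

View pics/j_e.png

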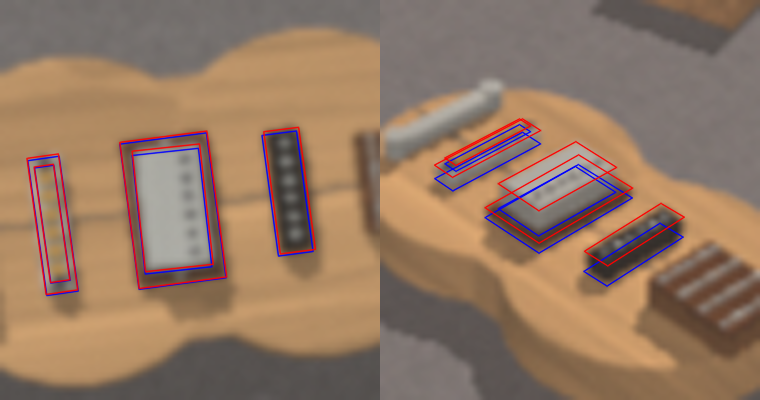

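View pics/full_e.png

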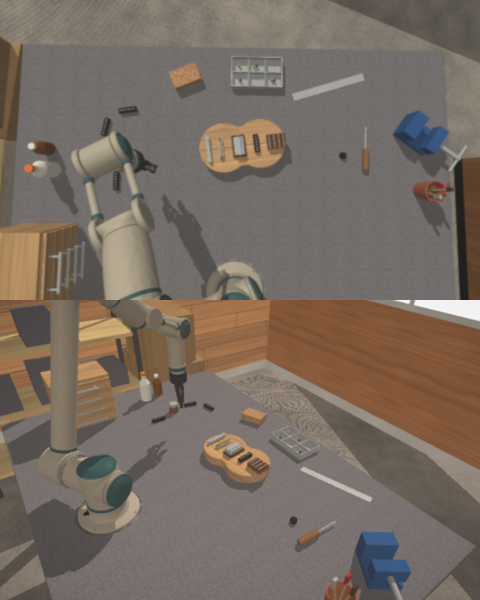

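Everything is flat and the bystanders look undisturbed. The wide pickup may be ~2 mm off along its length. I'll check with a direct edge profile along the riser's length.

```bash
python3 - <<'E'
from prof import *
for cam in ("top","side"):
    im=imaging.get_image(cam).astype(np.float32).mean(2)
    p=F[cam]; d=np.array([-np.sin(p[2]),np.cos(p[2])]); e=np.array([np.cos(p[2]),np.sin(p[2])])
    l=np.arange(-.06,.0605,.001)
    for z in (.04,.048,.068):
        o=[]
        for s in np.arange(.132,.15,.001) if cam=="top" else np.arange(.128,.157,.001):
            q=proj(cam,np.c_[p[:2]+s*d+l[:,None]*e,np.full(len(l),z)]).astype(np.float32)
            o.append(cv2.remap(im,q[None,:,0],q[None,:,1],cv2.INTER_CUBIC)[0])
        v=np.mean(o,0); g=np.gradient(v)
        def sub(i):
            a,b,c=abs(g[i-1]),abs(g[i]),abs(g[i+1]); return l[i]*1e3+.5*(a-c)/(a-2*b+c)
        print(cam,z,[(round(float(sub(i)),1),round(float(g[i]),1)) for i in range(1,len(l)-1) if abs(g[i])>3 and abs(g[i])>=abs(g[i-1]) and abs(g[i])>abs(g[i+1])])
E
```

```text
top 0.04 [(-43.3, -5.6), (-33.3, 14.5), (35.0, -11.8), (42.5, 7.7)]
top 0.048 [(-43.7, -5.7), (-33.8, 14.8), (34.1, -11.8), (41.5, 7.7)]
top 0.068 [(-44.9, -5.8), (-35.2, 14.9), (31.7, -11.7), (38.9, 8.2)]
side 0.04 [(-40.8, -6.7), (-27.0, 5.6), (49.8, 4.6)]
side 0.048 [(-59.4, -3.4), (-47.5, -6.9), (-33.7, 6.8)]
side 0.068 [(-50.6, 4.4), (-34.8, 7.0), (32.5, -3.4)]
```

Direct edges agree: against the pencil line the riser is about −1.4 mm off and the wide pickup about −2.2 mm. The wide pickup fits between jaws opened around the riser, so I'll grip the riser in place and slide both +1.6 mm.

Call:
arm_command(steps=[[[0,0,0.071],[10.3,-47.5,0],78],[[0,0,0.071],[10.3,-47.5,0],78],[[0,0,0.071],[10.3,-47.5,0],78],[[0,0,0.071],[10.3,-47.5,0],78],[[0,0,0.071],[10.3,-47.4,0],78],[[0,0,0.071],[10.3,-47.4,0],78],[[0,0,0.072],[10.2,-47.4,0],78],[[0,0,0],[0,0,-30],78],[[0,0,0],[0,0,0],78],[[0,0,0],[0,0,0],78],[[0,0,0],[0,0,0],78]], newtons=30)

```text
clock: 33.5
position: [0.5455, -0.0132, 0.1015]
ee_rot: [0.001, -0.063, 0.998, -0.0]
contact_force: [-0.5, -0.6, 0.5]
width: 0.0593
```

```bash
python3 st.py
```

```text
t 33.5 pos [545.5 -13.2 101.5] jawdeg 97.21 tz [ 0.002 -0.    -1.   ] F [-0.5 -0.6  0.5] w 59.3 q [-0.15  0.34  1.76  0.    1.04 -1.85]
```

Call:
arm_command(steps=[[[0,0,0],[-0.7,2,0],78],[[0,0,0],[0,0,-12],78],[[0,0,0],[0,0,0],78],[[0,0,0],[0,0,0],78],[[0,0,0],[0,0,0],78]])

```text
clock: 34.12
position: [0.5444, -0.0115, 0.0885]
ee_rot: [0.0, -0.063, 0.998, 0.0]
contact_force: [0.4, 0.1, 0.6]
width: 0.0591
```

```bash
python3 st.py
```

```text
t 34.12 pos [544.4 -11.5  88.5] jawdeg 97.17 tz [ 0.  0. -1.] F [0.4 0.1 0.6] w 59.1 q [-0.15  0.35  1.78  0.    1.01 -1.85]
```

Call:
arm_command(steps=[[[0,0,0.001],[0,0.3,-25],78],[[0,0,0],[0,0,-15],78],[[0,0,0],[0,0,-6],78],[[0,0,0],[0,0,-2.5],78],[[0,0,0],[0,0,0],78],[[0,0,0],[0,0,0],78],[[0,0,0],[0,0,0],78]])

```text
clock: 35.0
position: [0.5446, -0.0112, 0.0403]
ee_rot: [0.0, -0.063, 0.998, -0.0]
contact_force: [-1.4, -0.1, -0.5]
width: 0.0589
```

```bash
python3 st.py
```

```text
t 35.0 pos [544.6 -11.2  40.3] jawdeg 97.23 tz [ 0.001 -0.    -1.   ] F [-1.4 -0.1 -0.5] w 58.9 q [-0.15  0.41  1.84  0.    0.89 -1.85]
```

Call:
arm_command(steps=[[[0,0,0],[0,0,0],95],[[0,0,0],[0,0,0],110],[[0,0,0],[0,0,0],125],[[0,0,0],[0,0,0],125],[[0,0,0],[0.5,0.1,0.2],125],[[0,0,0],[0.4,0,0],125],[[0,0,0],[0.4,0.1,0],125],[[0,0,0],[0.3,0,-0.2],125],[[0,0,0],[0,0,0],125],[[0,0,0],[0,0,0],125]])

```text
clock: 36.25
position: [0.5444, -0.0111, 0.0403]
ee_rot: [-0.001, -0.063, 0.998, 0.0]
contact_force: [-4.4, -0.3, 9.7]
width: 0.0491
```

```bash
python3 st.py
```

```text
t 36.25 pos [544.4 -11.1  40.3] jawdeg 97.25 tz [-0.003 -0.    -1.   ] F [-4.4 -0.3  9.7] w 49.1 q [-0.15  0.41  1.84 -0.    0.9  -1.84]
```

Stiction held it (−4.4 N in x, no motion). I'll lift 1.5 mm, let it move, then set it down.

Call:
arm_command(steps=[[[0,0,0],[0,0,0.8],125],[[0,0,0],[0,0,0.8],125],[[0,0,0],[0,0,0],125],[[0,0,0],[0,0,0],125],[[0,0,0],[0,0,0],125]], newtons=50)

```text
clock: 36.88
position: [0.5459, -0.0109, 0.0412]
ee_rot: [-0.0, -0.063, 0.998, 0.0]
contact_force: [0.4, -0.2, -2.3]
width: 0.048
```

```bash
python3 st.py
```

```text
t 36.88 pos [545.9 -10.9  41.2] jawdeg 97.23 tz [-0.  0. -1.] F [ 0.4 -0.2 -2.3] w 48.0 q [-0.15  0.41  1.83  0.    0.9  -1.84]
```

Moved +1.5 mm and holding the load. I'll set it down, release and retreat.

Call:
arm_command(steps=[[[0,0,0],[0,0,-0.7],125],[[0,0,0],[0,0,-0.6],125],[[0,0,0],[0,0,0],125],[[0,0,0],[0,0,0],100],[[0,0,0],[0,0,0],85],[[0,0,0],[0,0,0],78],[[0,0,0],[0,0,0],78],[[0,0,0],[0,0,20],78],[[0,0,0],[0,0,40],78],[[0,0,0],[0,0,30],78],[[0,0,-0.1],[-10,50,0],85],[[0,0,-0.1],[-10,50,0],85],[[0,0,-0.1],[-10,50,0],85],[[0,0,-0.1],[-10,50,0],85],[[0,0,-0.1],[-10,50,0],85],[[0,0,0],[-10,50,0],85],[[0,0,0],[-10,30,0],85]])

```text
clock: 39.0
position: [0.4753, 0.3214, 0.1302]
ee_rot: [0.0, 0.185, 0.983, 0.0]
contact_force: [0.2, -0.4, -0.0]
width: 0.0568
```

```bash
python3 st.py; python3 joint.py f narrow riser bridge wide; python3 - <<'E'
from prof import *
cam="top"
img=imaging.get_image(cam);im=img.astype(np.float32).mean(2)
cv2.imwrite("pics/top_f.png",img)
p=F[cam]; d=np.array([-np.sin(p[2]),np.cos(p[2])]); e=np.array([np.cos(p[2]),np.sin(p[2])])
l=np.arange(-.06,.0605,.001)
for z in (.04,.048,.068):
    o=[]
    for s in np.arange(.132,.15,.001):
        q=proj(cam,np.c_[p[:2]+s*d+l[:,None]*e,np.full(len(l),z)]).astype(np.float32)
        o.append(cv2.remap(im,q[None,:,0],q[None,:,1],cv2.INTER_CUBIC)[0])
    v=np.mean(o,0); g=np.gradient(v)
    def sub(i):
        a,b,c=abs(g[i-1]),abs(g[i]),abs(g[i+1]); return l[i]*1e3+.5*(a-c)/(a-2*b+c)
    print(cam,z,[(round(float(sub(i)),1),round(float(g[i]),1)) for i in range(1,len(l)-1) if abs(g[i])>3 and abs(g[i])>=abs(g[i-1]) and abs(g[i])>abs(g[i+1])])
E
```

```text
t 39.0 pos [475.3 321.4 130.2] jawdeg 68.68 tz [ 0.     0.001 -1.   ] F [ 0.2 -0.4 -0. ] w 56.8 q [ 0.47  0.35  1.66  0.    1.13 -0.73]
top narrow along 0.7  lateral vs line -0.1 (raw 0.9) yaw vs line 0.0
top riser along -0.6  lateral vs line 0.2 (raw 0.7) yaw vs line 0.2
top bridge along -0.1  lateral vs line -1.1 (raw -1.1) yaw vs line -0.2
top wide along 0.2  lateral vs line -1.1 (raw -0.6) yaw vs line -0.6
cost 45.7
side narrow along 2.0  lateral vs line 1.7 (raw 2.7) yaw vs line 2.3
side riser along -0.1  lateral vs line 0.4 (raw 0.8) yaw vs line 0.5
side bridge along 0.9  lateral vs line -0.7 (raw -0.8) yaw vs line 0.5
side wide along -0.2  lateral vs line -1.7 (raw -1.3) yaw vs line -0.6
cost 84.9
top 0.04 [(-41.1, -6.6), (-31.4, 14.5), (37.5, -11.5), (44.3, 6.8)]
top 0.048 [(-41.5, -6.5), (-32.0, 14.7), (36.4, -11.6), (43.3, 6.9)]
top 0.068 [(-42.7, -6.7), (-33.3, 14.8), (33.9, -12.1), (40.8, 7.0)]
```

View pics/j_f.png

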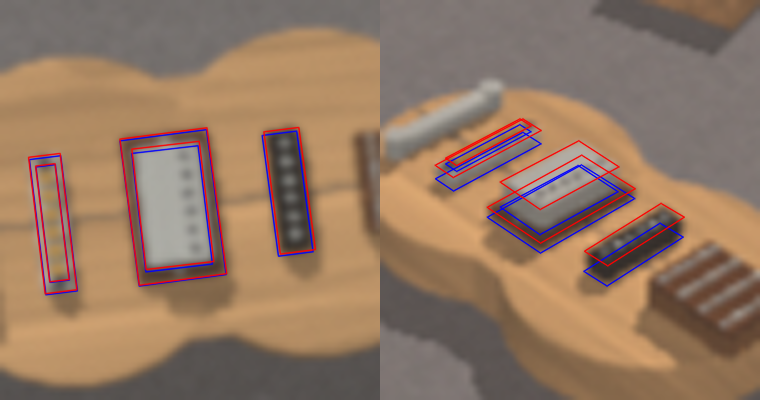

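View pics/top_f.png

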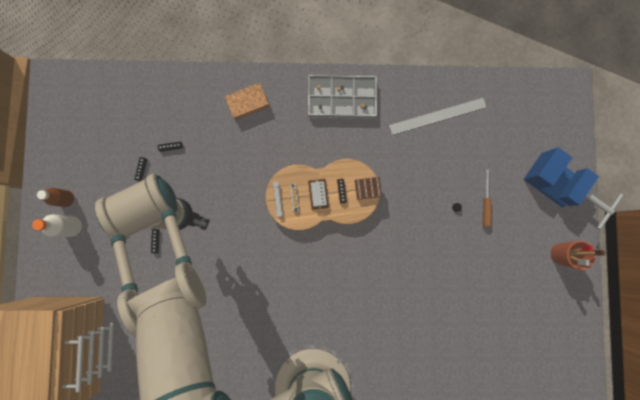

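All parts are within about 1–1.5 mm in the top view. The gripper is clear and the knob and screwdriver have not moved. Handing in.

```bash
python3 -c "
from rig import manip; print(manip.sign_off())"
```

```text
the job is handed in; nothing more can be done
None
```

The hardware is laid out on the guitar body and handed in at 39 s of the 115 s allowed. I used the rightmost narrow black pickup and placed the parts in the order asked: narrow pickup, bridge, riser, then the wide pickup on the riser. After placing, I re-centred the narrow pickup by about 2 mm along the line. I also re-centred the riser, with the wide pickup on it, by about 1.5 mm across it.

Last checks from the top camera, measured against the pencil centre line:

| Part | Along the line | Off centre | Out of square |
|---|---|---|---|
| Narrow pickup | gap to neck stub about 30–30.5 mm | about 0 mm | within 1° |
| Bridge | gap to tailpiece about 30 mm | about 1 mm | within 1° |
| Riser | within 0.6 mm of midway | about 0.5 mm | within 1° |
| Wide pickup | within 0.8 mm of the riser's centre | about 1 mm, roughly 0.5–1.3 mm off the riser's centre | within 1° |

- **Disagreement:** the side camera put the narrow pickup about 2 mm further from the neck, 1.7 mm off centre and 2.3° turned. It also put the wide pickup about 1.7 mm off centre and about 2 mm off the riser's centre. I trusted the top view and the direct edge measurements, because the side camera's fits were clearly worse.
- **Bystanders:** the screwdriver and dome knob are where they were. The arm hid the jar in the last top view, and I never reached for it.

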